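Put the spray cans away in the bench rack, nozzles to the marks

ROBOT

A 7-joint arm with a two-finger parallel gripper is mounted at the origin on the work surface. World frame = base frame: x ahead of the robot, y to its left, z up, the work surface at z = 0. Lengths are in m, angles in rad, forces in N, time in s.
With the tool pointing down it reaches from about 0.35 to 0.9 m from the base axis. Payload 8.1 kg.
Tool frame: the origin (TCP) lies at the very end of the fingers, on their centre line; the grasp point (between the pads) lies arm.grip_depth behind it (arm.grip_depth is the distance from the TCP to the grasp point, in m); x points along the fingers, y is the direction in which the jaws open and shut, and the axes are right-handed (so a half turn about x gives the same grasp; the last joint's range is limited). The gripper opens to 85 mm and grips with 20 to 120 N. Pads are 22 mm wide; open, the fingers measure 114 mm over their backs; the gripper's body (76 mm by 85 mm) begins 54 mm behind the grasp point. The pads swing forward as they close: fully open they stand 13 mm farther back than shut.
Start: joints at [-1.279, 0.434, 0.025, 1.573, -0.012, 1.134, -0.075], TCP at [0.24, 0.577, 0.231] pointing down, gripper open.
Joint ranges: [-2.62, 2.62], [-0.44, 2.09], [-1.27, 1.32], [0.08, 2.57], [-1.32, 4.46], [0.12, 2], [-2.74, 2.74]. Speed limits (rad/s): [2.22, 2.22, 3.01, 3.01, 3.14, 3.14, 3.14].

INTERFACE

Orientations are given as a unit quaternion [x, y, z, w].
In Python, from cell import arm gives the robot as it stands. The module is installed in compiled form; this text tells all that it offers.
- The arm moves only by the tool apply_moves, never from a script. Its argument "increments" is a list of rows, each a list of 7 numbers: the turn, a rotation vector about the tool's x, y, z in rad, then the shift along the tool's x, y, z in m, then the finger opening in m, from 0 to 0.0854. A call has 1 to 12 rows; each row shifts and turns the commanded pose from where the row before left it, along the tool's axes as they then stand; what a row does not reach is not made up. A row lasts 1/12 s, in which the tool goes at most 41.7 mm and 7.16 degrees, less where a joint would pass 70% of its speed; a pose out of reach is approached as far as the arm can. A call with a gripper value outside its range is refused whole. The fingers move at their own pace and stop on an object; "force" is the grip in N (left out, the last holds). Time passes only in rows, so rows that do not move let the fingers close. It gives the time, the measured TCP pose, the force and the opening at its end, in the units of the state.
- arm.observe(): the state, without advancing time (a new reading comes with each control period).
- arm.capture(name): name is "scene" or "top" or "wrist"; returns (picture, depth): 480x640x3 uint8, red, green, blue; 480x640 float32, m along the optical axis (not along the pixel's ray), 0 where there is no reading.
- arm.get_calibration(name): a dict with "intrinsics" (3x3 intrinsics, pixels), "extrinsics" (4x4, takes a point from camera to world coordinates); the wrist camera has in their place "T_tool_cam" (4x4, takes a point from camera to tool coordinates, whose origin is the TCP and whose axes are the tool frame's). Camera axes: x right, y down, z forward; pixel columns grow to the right and rows downward; lengths in m; the calibration is good to about 2 mm. A picture is of the moment at which its call begins: read the wrist's pose just before it. get_calibration takes no time and is no camera call.
- arm.close_job(): hands the job in, once; it reports no verdict.
Trained networks look in the newest picture that a camera, given by its name, has taken for a name from the list of things; names that differ only in an ending like _2 or _b are one class to them, and where a whole thing is asked for, a point or a joint stands for the part that bears it (a point fixed in the world has none). Each returns a list of dicts, best first, with "p" (0 to 1); they miss things now and then, are a little off and sometimes report something else, mostly with a low value. They report only what shows in the picture. A call takes as long as a camera call.
- arm.spot_in(camera, target): "at" ([x, y, z] in m, in world coordinates, good to about 4 mm: the middle of the surface that is visible of it).
- arm.regions_of(camera, target): "mask" (480x640 bool, what is visible of it).
- arm.pinpoint(camera, target): "at" ([x, y, z] in m, in world coordinates, good to about 4 mm: a listed point, or the origin of a listed thing).
The state is a dict: "time_s": time; "q": joint angles; "dq": joint speeds; "joint_efforts": joint torques, N m; "position": TCP position; "tcp_rot": TCP orientation; "wrist_force": force on the tool from outside, world axes, zero at the start; "wrist_torque": the same for the moment, N m; "grip_width": finger opening in m.
Only numpy, scipy, OpenCV 4.12 (cv2) and the standard library are available. Lean on these libraries where they do the work, as an engineer would, in place of code of your own. Each camera call takes 0.05 s, during which the arm holds its last target.

TASK

First put the rasp that lies on the rack away in the tool tray. Then stand all the spray cans on the rack, one centred on each white place, filling the places in turn from the fixed end board with no gap, every can turned so that its red nozzle points straight at the yellow mark of its place. Last, slide the blue stop up to the last can to close the row, and leave the glue bottle and the brush pot where they are.

Things in the scene. Friction and masses are not known exactly. Their poses are not given: they have to be found in the camera images.
- rack: Fixed plywood rack: dark slab 120 (x) x 480 (y) mm, top 12 mm above its origin (centre of the underside). Dark end board at +y, top 42 mm above the bench, inner face at y = +205 mm. Five white discs (60 mm across) in a row along y are the places; each has a yellow mark on its +x side, away from the robot
- place1 (a point): Centre of parking place 1 on the rack's top surface (place 1 next to the fixed end board, place 5 nearest the sliding stop; 70 mm apart). Its yellow mark, a bar 24 x 10 mm, lies 33 to 57 mm away along rack +x; axes as the rack's
- place2 (a point): Centre of parking place 2 on the rack's top surface (place 1 next to the fixed end board, place 5 nearest the sliding stop; 70 mm apart). Its yellow mark, a bar 24 x 10 mm, lies 33 to 57 mm away along rack +x; axes as the rack's
- place3 (a point): Centre of parking place 3 on the rack's top surface (place 1 next to the fixed end board, place 5 nearest the sliding stop; 70 mm apart). Its yellow mark, a bar 24 x 10 mm, lies 33 to 57 mm away along rack +x; axes as the rack's
- place4 (a point): Centre of parking place 4 on the rack's top surface (place 1 next to the fixed end board, place 5 nearest the sliding stop; 70 mm apart). Its yellow mark, a bar 24 x 10 mm, lies 33 to 57 mm away along rack +x; axes as the rack's
- place5 (a point): Centre of parking place 5 on the rack's top surface (place 1 next to the fixed end board, place 5 nearest the sliding stop; 70 mm apart). Its yellow mark, a bar 24 x 10 mm, lies 33 to 57 mm away along rack +x; axes as the rack's
- stop (a joint): Blue sliding end stop on the rack, a board 50 (rack x) x 14 (rack y) x 80 mm tall, its top 92 mm above the bench; slides along rack +y towards the places. Metres: 0 = furthest from the places, 0.23 = closest; it stays where it is left (drag about 1.5 N)
- stop_face (a point): On the middle of the stop's face that looks at the places (52 mm above the bench, 40 mm below the stop's top; the stop's middle is 7 mm behind it in -y); its y axis points along rack +y. A can that touches the stop has its axis 29 mm away in +y
- can1: Squat spray can 1, may be absent: white and green upright cylinder, 58 mm in diameter, straight wall 65 mm tall, with a red spray button 18 mm wide on top (overall 83 mm), 180 g. Origin: centre of the underside; z up; its +x axis is the way the nozzle points. A red stripe down the side is under the nozzle
- can1_nozzle (a point): Mouth of can 1's red nozzle: 25 mm from the can's axis along its +x, 76 mm above its underside
- can2: Squat spray can 2, may be absent: white and green upright cylinder, 58 mm in diameter, straight wall 65 mm tall, with a red spray button 18 mm wide on top (overall 83 mm), 180 g. Origin: centre of the underside; z up; its +x axis is the way the nozzle points. A red stripe down the side is under the nozzle
- can2_nozzle (a point): Mouth of can 2's red nozzle: 25 mm from the can's axis along its +x, 76 mm above its underside
- can3: Squat spray can 3, may be absent: white and green upright cylinder, 58 mm in diameter, straight wall 65 mm tall, with a red spray button 18 mm wide on top (overall 83 mm), 180 g. Origin: centre of the underside; z up; its +x axis is the way the nozzle points. A red stripe down the side is under the nozzle
- can3_nozzle (a point): Mouth of can 3's red nozzle: 25 mm from the can's axis along its +x, 76 mm above its underside
- can4: Squat spray can 4, may be absent: white and green upright cylinder, 58 mm in diameter, straight wall 65 mm tall, with a red spray button 18 mm wide on top (overall 83 mm), 180 g. Origin: centre of the underside; z up; its +x axis is the way the nozzle points. A red stripe down the side is under the nozzle
- can4_nozzle (a point): Mouth of can 4's red nozzle: 25 mm from the can's axis along its +x, 76 mm above its underside
- can5: Squat spray can 5, may be absent: white and green upright cylinder, 58 mm in diameter, straight wall 65 mm tall, with a red spray button 18 mm wide on top (overall 83 mm), 180 g. Origin: centre of the underside; z up; its +x axis is the way the nozzle points. A red stripe down the side is under the nozzle
- can5_nozzle (a point): Mouth of can 5's red nozzle: 25 mm from the can's axis along its +x, 76 mm above its underside
- rasp: Wood rasp, 210 mm long, lying flat along its x axis. Origin on the underside at mid-length: wooden handle from x = -105 to -20 mm (22 mm wide, 20 mm high), steel blade from x = -15 to +105 mm (22 mm wide, 6 mm thick); it balances near x = +10 mm. 150 g
- rasp_tip (a point): Underside of the rasp, 5 mm from the blade's tip
- tray: Fixed dark wooden open tray for hand tools, 270 (x) x 130 (y) x 28 mm high, walls and floor 5 mm. Origin: centre of the underside
- glue: Bystander: yellow glue bottle, 56 mm in diameter, 150 mm tall, standing on a cork mat. Origin: centre of the underside
- brushes: Bystander: blue pot with brushes, 72 mm in diameter, 155 mm tall with the brushes, on the cork mat. Origin: centre of the underside

How it is judged:
On the way, in this order (a step that is already met when the one before it is completed fails the run):
1. the rasp lies in the tray (x of rasp_tip in the frame of tray between -0.135 and 0.135 m and y of rasp_tip in the frame of tray between -0.065 and 0.065 m and z of each of rasp_tip, rasp in the frame of tray below 0.02 m and x of rasp in the frame of tray between -0.135 and 0.135 m and y of rasp in the frame of tray between -0.065 and 0.065 m and linear speed of rasp below 0.03 m/s), for 0.2 s.
2. all the cans stand in the row of places from the end board on, nozzles to the marks ((horizontal distance between can1 and place1 below 0.012 m or horizontal distance between can1 and place2 below 0.012 m or horizontal distance between can1 and place3 below 0.012 m or horizontal distance between can1 and place4 below 0.012 m or horizontal distance between can1 and place5 below 0.012 m) and z of can1 in the frame of rack between 0.006 and 0.018 m and angle between each of can1, can2, can3, can4, can5's own z axis and vertical below 0.1 rad and angle between the x axis of each of can1, can2, can3, can4, can5 and the x axis of rack, either way round below 0.21 rad and x of each of can1_nozzle, can2_nozzle, can3_nozzle, can4_nozzle, can5_nozzle in the frame of rack above 0.005 m and linear speed of each of can1, can2, can3, can4, can5 below 0.02 m/s and (horizontal distance between can2 and place1 below 0.012 m or horizontal distance between can2 and place2 below 0.012 m or horizontal distance between can2 and place3 below 0.012 m or horizontal distance between can2 and place4 below 0.012 m or horizontal distance between can2 and place5 below 0.012 m) and z of can2 in the frame of rack between 0.006 and 0.018 m and (horizontal distance between can3 and place1 below 0.012 m or horizontal distance between can3 and place2 below 0.012 m or horizontal distance between can3 and place3 below 0.012 m or horizontal distance between can3 and place4 below 0.012 m or horizontal distance between can3 and place5 below 0.012 m) and z of can3 in the frame of rack between 0.006 and 0.018 m and (horizontal distance between can4 and place1 below 0.012 m or horizontal distance between can4 and place2 below 0.012 m or horizontal distance between can4 and place3 below 0.012 m or horizontal distance between can4 and place4 below 0.012 m or horizontal distance between can4 and place5 below 0.012 m) and z of can4 in the frame of rack between 0.006 and 0.018 m and (horizontal distance between can5 and place1 below 0.012 m or horizontal distance between can5 and place2 below 0.012 m or horizontal distance between can5 and place3 below 0.012 m or horizontal distance between can5 and place4 below 0.012 m or horizontal distance between can5 and place5 below 0.012 m) and z of can5 in the frame of rack between 0.006 and 0.018 m and horizontal distance between any of can1, can2, can3, can4, can5 and place1 below 0.012 m and horizontal distance between any of can1, can2, can3, can4, can5 and place2 below 0.012 m and horizontal distance between any of can1, can2, can3, can4, can5 and place3 below 0.012 m and (not (horizontal distance between any of can1, can2, can3, can4, can5 and place5 below 0.012 m) or horizontal distance between any of can1, can2, can3, can4, can5 and place4 below 0.012 m)), for 0.2 s.
3. the stop is closed up to the last can ((y of can1 in the frame of stop_face between 0.015 and 0.043 m or y of can2 in the frame of stop_face between 0.015 and 0.043 m or y of can3 in the frame of stop_face between 0.015 and 0.043 m or y of can4 in the frame of stop_face between 0.015 and 0.043 m or y of can5 in the frame of stop_face between 0.015 and 0.043 m)), for 0.2 s.
At the end, for the whole second after the job is handed in: Rasp wholly in the tray, on its floor; every can upright on the rack, within 12 mm of the centre of a place, filled from place 1 with none empty between; nozzle within 12 degrees of the direction to the mark; stop face under 14 mm from the last can's side; all at rest, released (all of step 1 and all of step 2 and (y of can1 in the frame of stop_face between 0.015 and 0.043 m or y of can2 in the frame of stop_face between 0.015 and 0.043 m or y of can3 in the frame of stop_face between 0.015 and 0.043 m or y of can4 in the frame of stop_face between 0.015 and 0.043 m or y of can5 in the frame of stop_face between 0.015 and 0.043 m) and velocity of joint stop between -0.01 and 0.01 m/s); the robot touches nothing.
It fails at once if the glue bottle is pushed more than 3 cm or tipped (distance of glue from where it was at the start of the episode above 0.03 m or angle between glue's own z axis and vertical above 0.4 rad).
It fails at once if the brush pot is pushed more than 3 cm or tipped (distance of brushes from where it was at the start of the episode above 0.03 m or angle between brushes's own z axis and vertical above 0.4 rad).
Of can1, can2, can3, can4, can5 only 3 to 5 are there at a start; the rules pass over those that are not, and their reading is None.
At some moment in a run one of can1, can2, can3, can4, can5 may be knocked a few centimetres aside while the robot is not near it.
Once in a run the grip may slacken for a moment while it holds something.
It also fails if it takes over 210 s, if anything falls off the work surface, if the arm or the gripper's body presses on something with over 40 N, if the wrist force passes 120 N, or if a joint passes its speed limit or range.

## Working session

There is one attempt and no reset: what is moved stays moved. The work goes in short steps, Python scripts to look and compute and a tool call to move; the robot and the scene stay as the last step left them, time stands still between calls to the robot, and variables do not carry over. Pictures are saved under pics/ and viewed, and the job is handed in when it is done.

Besides the shell and the picture viewer there is one more tool, called after "Request:" in YAML: its name, and indented under it one key for each argument. apply_moves: Moves the arm, as the interface text tells. Its arguments: {"type":"object","properties":{"increments":{"type":"array"},"force":{"type":"number"}},"required":["increments"]}

```bash
mkdir -p pics; ls; python3 - <<'E'
from cell import arm
import cv2, numpy as np
print(arm.observe()); print(arm.grip_depth)
for c in ["scene","top","wrist"]:
    im,d=arm.capture(c); cv2.imwrite(f"pics/{c}0.png",im[:,:,::-1])
    print(c,arm.get_calibration(c))
E
```

```text
pics
{'time_s': 0.0, 'q': array([-1.27858567,  0.43521574,  0.0249755 ,  1.57410093, -0.01159462,
        1.13398574, -0.07506242]), 'dq': array([-7.15760923e-04,  1.89810128e-03,  9.15412676e-04,  2.09896587e-03,
        7.22900045e-04, -2.03244022e-03, -9.76242075e-05]), 'joint_efforts': array([ 7.16781615e-04, -6.70465708e+01,  1.02528736e+00, -3.16222358e+01,
        1.54800271e-02,  1.27770816e-02,  2.79261491e-05]), 'position': array([0.24025783, 0.57643127, 0.23052901]), 'tcp_rot': array([ 0.13814264,  0.69342818, -0.13924331,  0.6933147 ]), 'wrist_force': array([ 0.43862509, -0.31980028,  0.21255543]), 'wrist_torque': array([-0.01563987, -0.00506969,  0.01496294]), 'grip_width': 0.08510746508936672}
0.0187
scene {'intrinsics': array([[436.19974587,   0.        , 316.91152399],
       [  0.        , 436.19974587, 233.21149204],
       [  0.        ,   0.        ,   1.        ]]), 'extrinsics': array([[ 0.10331238,  0.83604675, -0.53884356,  1.03947141],
       [ 0.99461959, -0.0909994 ,  0.04950744, -0.07573414],
       [-0.00764391, -0.54105909, -0.84094984,  0.94344399],
   
[... 325 characters left out ...]
629,  0.00940634,  0.0088849 , -0.00239146],
       [-0.01002628, -0.12922039, -0.99156521,  1.65111683],
       [ 0.        ,  0.        ,  0.        ,  1.        ]])}
wrist {'intrinsics': array([[334.67951963,   0.        , 317.73313918],
       [  0.        , 334.67951963, 239.51279279],
       [  0.        ,   0.        ,   1.        ]]), 'T_tool_cam': array([[-9.78006940e-04, -2.97019113e-01,  9.54871033e-01,
        -1.41849754e-01],
       [ 9.99999513e-01, -4.17214073e-04,  8.94451586e-04,
         1.77995239e-04],
       [ 1.32716416e-04,  9.54871443e-01,  2.97019377e-01,
        -7.56444575e-02],
       [ 0.00000000e+00,  0.00000000e+00,  0.00000000e+00,
         1.00000000e+00]])}
```

View pics/top0.png

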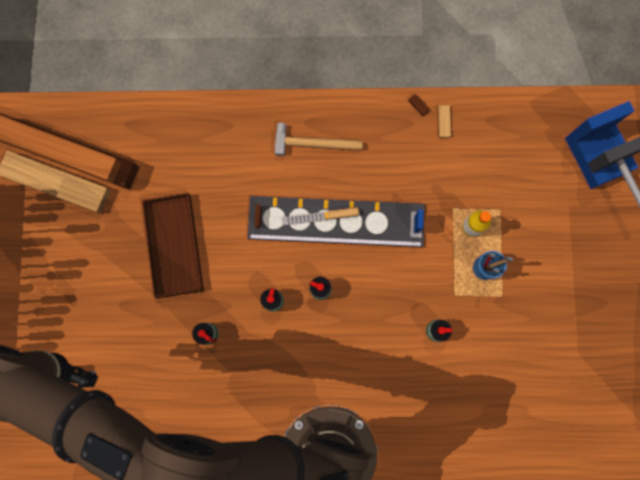

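View pics/scene0.png

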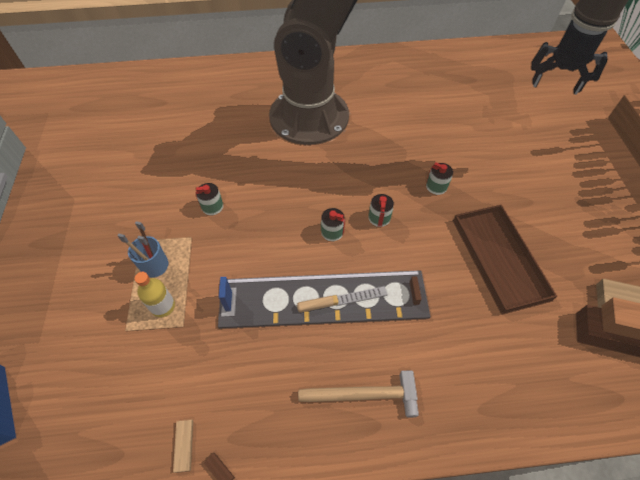

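View pics/wrist0.png

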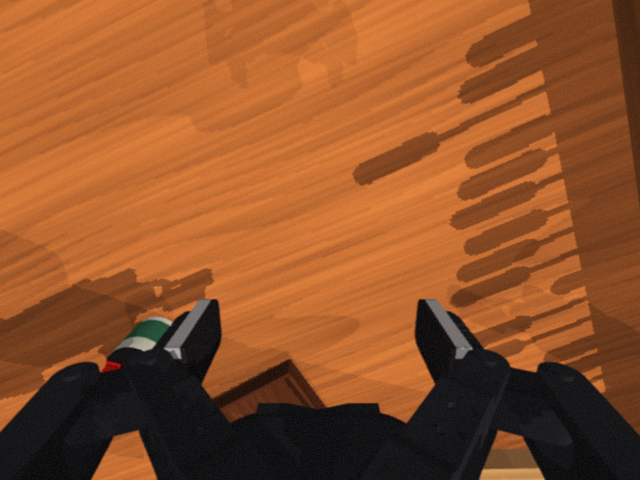

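```bash
cat > h.py <<'E'
from cell import arm
import cv2, numpy as np
from scipy.spatial.transform import Rotation as R
np.set_printoptions(precision=4,suppress=True)
def cap(cam):
    st=arm.observe(); im,d=arm.capture(cam); c=arm.get_calibration(cam)
    if cam=="wrist":
        T=np.eye(4);T[:3,:3]=R.from_quat(st["tcp_rot"]).as_matrix();T[:3,3]=st["position"]
        E=T@c["T_tool_cam"]
        c={"intrinsics":c["intrinsics"],"extrinsics":E}
    return im,d,c
def deproj(u,v,z,c):
    K=c["intrinsics"];E=c["extrinsics"]
    u=np.asarray(u,float);v=np.asarray(v,float)
    p=np.stack([(u-K[0,2])/K[0,0]*z,(v-K[1,2])/K[1,1]*z,z*np.ones_like(u)],-1)
    return p@E[:3,:3].T+E[:3,3]
def plane(u,v,h,c):
    "ray to world plane z=h"
    K=c["intrinsics"];E=c["extrinsics"]
    u=np.asarray(u,float);v=np.asarray(v,float)
    d=np.stack([(u-K[0,2])/K[0,0],(v-K[1,2])/K[1,1],np.ones_like(u)],-1)@E[:3,:3].T
    s=(h-E[2,3])/d[...,2]
    return E[:3,3]+d*s[...,None]
def proj(P,c):
    K=c["intrinsics"];E=c["extrinsics"]
    q=(np.asarray(P)-E[:3,3])@E[:3,:3]
    return q[...,:2]/q[...,2:]*[K[0,0],K[1,1]]+K[:2,2]
def state():
    s=arm.observe(); M=R.from_quat(s["tcp_rot"]).as_matrix()
    print("t",round(s["time_s"],2),"pos",s["position"],"x-axis",M[:,0],"yaw of tool y deg",np.degrees(np.arctan2(M[1,1],M[0,1])),"grip",round(s["grip_width"],4),"q",s["q"],"F",s["wrist_force"])
    return s,M
def cloud(im,d,c,h0,h1,box=None):
    v,u=np.nonzero(d>0); P=deproj(u,v,d[v,u],c)
    m=(P[:,2]>h0)&(P[:,2]<h1)
    if box is not None: m&=(P[:,0]>box[0])&(P[:,0]<box[1])&(P[:,1]>box[2])&(P[:,1]<box[3])
    return P[m],im[v[m],u[m]].astype(int),u[m],v[m]
def togo(pos,yaw=None):
    "shift in tool axes and turn about tool x to reach world TCP pos / yaw(deg, of tool y, mod 180)"
    s,M=state()
    if yaw is not None:
        cur=np.degrees(np.arctan2(M[1,1],M[0,1]))
        dy=(yaw-cur+90)%180-90
        # yaw + = about world z ; tool x = -z
        print("turn about tool x rad",-np.radians(dy),"(deg yaw",dy,")")
        M2=R.from_rotvec([0,0,np.radians(dy)]).as_matrix()@M
    else: M2=M
    w=np.asarray(pos)-s["position"]
    print("world delta",w,"tool shift now",M.T@w,"tool shift after turn",M2.T@w)
E
python3 - <<'E'
from h import *
import h
for cam in ["top","scene"]:
    cap(cam)
    for t in ["can1","rasp","rasp_tip","tray","rack","place1","place5","stop_face","glue","brushes","can1_nozzle"]:
        try:
            r=arm.pinpoint(cam,t); print(cam,t,[(np.round(x["p"],2),np.round(x["at"],3).tolist()) for x in r])
        except Exception as e: print(cam,t,e)
print(arm.observe()["time_s"])
E
```

```text
top can1 [(np.float64(0.98), [0.32, 0.328, -0.001]), (np.float64(0.92), [0.318, -0.289, -0.007]), (np.float64(0.73), [0.624, 0.069, 0.016]), (np.float64(0.63), [0.436, 0.022, 0.003]), (np.float64(0.45), [0.43, 0.142, 0.076])]
top rasp [(np.float64(0.55), [0.632, 0.021, 0.011])]
top rasp_tip [(np.float64(0.67), [0.622, 0.118, 0.015])]
top tray [(np.float64(0.93), [0.558, 0.418, -0.005])]
top rack [(np.float64(0.69), [0.615, -0.025, 0.001]), (np.float64(0.67), [0.322, -0.288, -0.004]), (np.float64(0.29), [0.402, 0.147, -0.001])]
top place1 [(np.float64(0.94), [0.618, -0.065, 0.01]), (np.float64(0.73), [0.63, 0.005, 0.011]), (np.float64(0.69), [0.628, 0.145, 0.016]), (np.float64(0.66), [0.62, 0.07, 0.017]), (np.float64(0.51), [0.433, 0.143, 0.079])]
top place5 [(np.float64(0.94), [0.618, -0.065, 0.01]), (np.float64(0.73), [0.63, 0.005, 0.011]), (np.float64(0.69), [0.628, 0.145, 0.016]), (np.float64(0.66), [0.62, 0.07, 0.017]), (np.float64(0.51), [0.433, 0.143, 0.079])]
top stop_face [(np.float64(0.7), [0.607, -0.234, 0.056])]
top glue [(np.float64(0.9), [0.599, -0.391, 0.005])]
top brus
[... 821 characters left out ...]
2, 0.008]), (np.float64(0.67), [0.623, 0.004, 0.009]), (np.float64(0.57), [0.634, 0.145, 0.012]), (np.float64(0.54), [0.306, 0.303, 0.078])]
scene place5 [(np.float64(0.96), [0.614, -0.134, 0.012]), (np.float64(0.71), [0.626, 0.075, 0.014]), (np.float64(0.68), [0.622, -0.062, 0.008]), (np.float64(0.67), [0.623, 0.004, 0.009]), (np.float64(0.57), [0.634, 0.145, 0.012]), (np.float64(0.54), [0.306, 0.303, 0.078])]
scene stop_face [(np.float64(0.88), [0.609, -0.235, 0.056])]
scene glue [(np.float64(0.67), [0.614, -0.132, 0.008]), (np.float64(0.65), [0.599, -0.392, 0.004])]
scene brushes [(np.float64(0.56), [0.49, -0.426, 0.004])]
scene can1_nozzle [(np.float64(0.83), [0.442, 0.042, 0.078])]
1.35
```

```bash
cat >> h.py <<'E'
def rackfit(cams=("top","scene")):
    pts=[]
    for cam in cams:
        im,d,c=cap(cam)
        hsv=cv2.cvtColor(im,cv2.COLOR_RGB2HSV)
        v,u=np.nonzero((hsv[...,1]<60)&(hsv[...,2]>150))
        P=plane(u,v,0.012,c)
        print(cam)
        m=((hsv[...,1]<60)&(hsv[...,2]>150)).astype(np.uint8)
        n,l,s,ce=cv2.connectedComponentsWithStats(m)
        for i in range(1,n):
            if s[i,4]>150:
                p=plane(ce[i][0],ce[i][1],.012,c)
                if .55<p[0]<.7 and -.2<p[1]<.2: print("white",p[:2],s[i])
        m=((hsv[...,0]>15)&(hsv[...,0]<35)&(hsv[...,1]>170)&(hsv[...,2]>120)).astype(np.uint8)
        n,l,s,ce=cv2.connectedComponentsWithStats(m)
        for i in range(1,n):
            if s[i,4]>15:
                p=plane(ce[i][0],ce[i][1],.012,c)
                if .6<p[0]<.75 and -.2<p[1]<.25: print("yellow",p[:2],s[i,4])
E
python3 - <<'E'
from h import *
rackfit()
for cam in ["top","scene"]:
    im,d,c=cap(cam)
    # can tops: top plateau around z .06-.07
    for n,(x,y) in dict(A=(.318,.325),B=(.404,.146),C=(.436,.02),D=(.318,-.289)).items():
        P,col,u,v=cloud(im,d,c,.058,.09,(x-.05,x+.05,y-.05,y+.05))
        (cx,cy),r=cv2.minEnclosingCircle(P[:,:2].astype(np.float32))
        red=(col[:,0]>130)&(col[:,1]<70)&(col[:,2]<70)
        hi=P[red]
        print(cam,n,"circ",cx,cy,r,"mean",P[:,:2].mean(0),"maxz",P[:,2].max(),"red",red.sum(),hi.mean(0) if red.any() else None)
    rr=arm.regions_of(cam,"rasp")
    if rr:
        m=rr[0]["mask"]&(d>0); v,u=np.nonzero(m); P=deproj(u,v,d[m],c)
        P=P[P[:,2]<.06]
        box=cv2.minAreaRect(P[:,:2].astype(np.float32)); print(cam,"rasp",rr[0]["p"],box,P[:,2].min(),P[:,2].max())
    rr=arm.regions_of(cam,"tray")
    for r in rr:
        m=r["mask"]&(d>0); v,u=np.nonzero(m); P=deproj(u,v,d[m],c)
        P=P[(P[:,2]>.018)&(P[:,2]<.035)]
        if len(P)>50: print(cam,"tray",r["p"],cv2.minAreaRect(P[:,:2].astype(np.float32)))
E
```

```text
top
white [0.6288 0.1413] [265 207  23  22 365]
white [0.6257 0.0759] [289 208  23  22 330]
white [0.6153 0.0084] [313 209  23  23 272]
white [ 0.6136 -0.1339] [365 212  23  22 397]
white [ 0.6107 -0.0647] [340 216  22  17 295]
white [ 0.567  -0.0194] [251 235 169  11 596]
yellow [0.6756 0.1432] 35
yellow [0.6722 0.0736] 36
yellow [0.6682 0.0036] 34
yellow [ 0.6653 -0.0671] 28
yellow [ 0.6594 -0.1358] 33
scene
white [ 0.5662 -0.019 ] [228 271 190  12 619]
white [0.6281 0.1396] [379 282  29  24 445]
white [0.6113 0.0087] [323 285  28  19 269]
white [0.6136 0.0724] [351 284  28  17 229]
white [ 0.6082 -0.0672] [293 286  26  19 314]
white [ 0.6134 -0.1352] [263 288  26  24 498]
top A circ 0.3152148127555847 0.3232688903808594 0.029977144673466682 mean [0.3158 0.3228] maxz 0.08938950076048413 red 55 [0.3128 0.3187 0.0817]
top B circ 0.4032289683818817 0.14867819845676422 0.029360871762037277 mean [0.4024 0.1485] maxz 0.08987294747246066 red 66 [0.4117 0.147  0.0809]
top C circ 0.43388137221336365 0.021048804745078087 0.029370075091719627 mean [0.4327 0.0209] maxz 0.08978174862555077 red 
[... 647 characters left out ...]
625507593154907 0.030336763709783554 mean [0.4097 0.1442] maxz 0.08641330206728848 red 56 [0.412  0.1458 0.0804]
scene C circ 0.43579915165901184 0.017287226393818855 0.030547520145773888 mean [0.44  0.017] maxz 0.0876029408457265 red 56 [0.4381 0.0262 0.0807]
scene D circ 0.3203658163547516 -0.29199087619781494 0.030455920845270157 mean [ 0.3258 -0.2905] maxz 0.08674668513303807 red 47 [ 0.3211 -0.2964  0.0834]
scene rasp 0.74 ((0.6286167502403259, 0.01648218184709549), (0.03170853853225708, 0.2081746906042099), 6.917253017425537) 0.009668854402980709 0.03726628223220596
scene tray 0.62 ((0.5576645731925964, 0.4179733395576477), (0.27196770906448364, 0.13313458859920502), 8.656079292297363)
```

```bash
python3 - <<'E'
from h import *
im,d,c=cap("top")
cv2.imwrite("pics/topcrop.png",cv2.resize(im[180:360,130:460,::-1],None,fx=2.4,fy=2.4,interpolation=cv2.INTER_CUBIC))
E
```

```text
(no output)
```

View pics/topcrop.png

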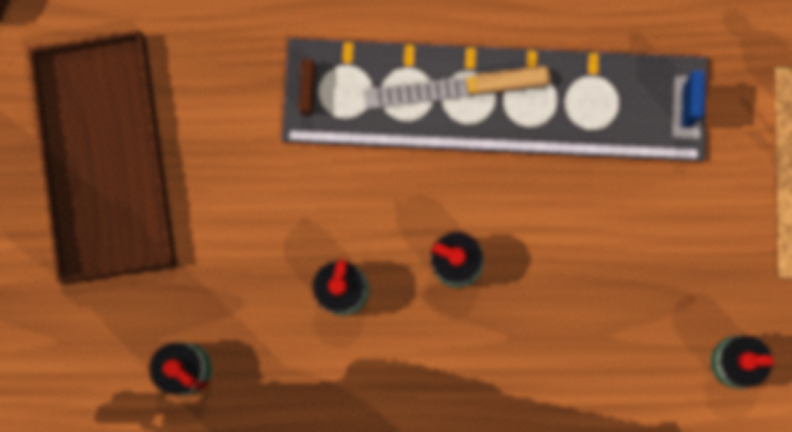

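```bash
python3 - <<'E'
from h import *
togo([.635,-.011,.2],6.5)
E
```

```text
t 1.8 pos [0.2404 0.5769 0.2313] x-axis [ 0.  0. -1.] yaw of tool y deg 67.37568828947848 grip 0.0856 q [-1.2786  0.4345  0.025   1.5732 -0.0116  1.134  -0.0751] F [-0.3743  0.2386  0.0101]
turn about tool x rad 1.0624811950691544 (deg yaw -60.875688289478475 )
world delta [ 0.3946 -0.5879 -0.0313] tool shift now [ 0.0313 -0.3909  0.5904] tool shift after turn [0.0313 0.3255 0.6288]
```

Request:
apply_moves:
  increments:
    - [0.118, 0, 0, 0, 0, 0, 0.085]
    - [0.118, 0, 0, 0, 0, 0, 0.085]
    - [0.118, 0, 0, 0, 0, 0, 0.085]
    - [0.118, 0, 0, 0, 0, 0, 0.085]
    - [0.118, 0, 0, 0, 0, 0, 0.085]
    - [0.118, 0, 0, 0, 0, 0, 0.085]
    - [0.118, 0, 0, 0, 0, 0, 0.085]
    - [0.118, 0, 0, 0, 0, 0, 0.085]
    - [0.118, 0, 0, 0, 0, 0, 0.085]

```text
time_s: 2.55
position: [0.2403, 0.577, 0.2313]
tcp_rot: [0.472, 0.526, -0.472, 0.526]
wrist_force: [0.1, -0.4, -0.4]
grip_width: 0.0848
```

Request:
apply_moves:
  increments:
    - [0, 0, 0, 0, 0.016, 0.031, 0.085]
    - [0, 0, 0, 0, 0.016, 0.031, 0.085]
    - [0, 0, 0, 0, 0.016, 0.031, 0.085]
    - [0, 0, 0, 0, 0.016, 0.031, 0.085]
    - [0, 0, 0, 0, 0.016, 0.031, 0.085]
    - [0, 0, 0, 0, 0.016, 0.031, 0.085]
    - [0, 0, 0, 0, 0.016, 0.031, 0.085]
    - [0, 0, 0, 0, 0.016, 0.031, 0.085]
    - [0, 0, 0, 0, 0.016, 0.031, 0.085]
    - [0, 0, 0, 0, 0.016, 0.031, 0.085]

```text
time_s: 3.38
position: [0.4353, 0.2857, 0.2316]
tcp_rot: [0.471, 0.528, -0.47, 0.528]
wrist_force: [1.0, 0.5, -0.0]
grip_width: 0.0849
```

Request:
apply_moves:
  increments:
    - [0, 0, 0, 0, 0.016, 0.031, 0.085]
    - [0, 0, 0, 0, 0.016, 0.031, 0.085]
    - [0, 0, 0, 0, 0.016, 0.031, 0.085]
    - [0, 0, 0, 0, 0.016, 0.031, 0.085]
    - [0, 0, 0, 0, 0.016, 0.031, 0.085]
    - [0, 0, 0, 0, 0.016, 0.031, 0.085]
    - [0, 0, 0, 0, 0.016, 0.031, 0.085]
    - [0, 0, 0, 0, 0.016, 0.031, 0.085]
    - [0, 0, 0, 0, 0.016, 0.031, 0.085]
    - [0, 0, 0, 0, 0.016, 0.031, 0.085]
    - [0, 0, 0, 0, 0, 0, 0.085]
    - [0, 0, 0, 0, 0, 0, 0.085]

```text
time_s: 4.38
position: [0.6294, -0.0056, 0.2311]
tcp_rot: [0.472, 0.526, -0.472, 0.527]
wrist_force: [-0.1, 0.1, -0.0]
grip_width: 0.0849
```

```bash
python3 - <<'E'
from h import *
togo([.635,-.011,.2],6.5)
im,d,c=cap("wrist"); cv2.imwrite("pics/w1.png",im[:,:,::-1])
r=arm.regions_of("wrist","rasp")
for x in r[:1]:
    m=x["mask"]&(d>0); v,u=np.nonzero(m); P=deproj(u,v,d[m],c); print(x["p"],m.sum(),P[:,2].min(),P[:,2].max())
    print(cv2.minAreaRect(P[(P[:,2]<.045)][:,:2].astype(np.float32)))
print([(x["p"],x["at"]) for x in arm.pinpoint("wrist","rasp")],[(x["p"],x["at"]) for x in arm.pinpoint("wrist","rasp_tip")])
E
```

```text
t 4.38 pos [ 0.6294 -0.0056  0.2311] x-axis [ 0.0001 -0.0013 -1.    ] yaw of tool y deg 6.282884724748758 grip 0.0849 q [-0.4022  0.465   0.486   1.5903 -0.2308  1.1437  0.2455] F [-0.1003  0.0657 -0.0499]
turn about tool x rad -0.003789376409507993 (deg yaw 0.21711527525124552 )
world delta [ 0.0056 -0.0054 -0.0311] tool shift now [0.0311 0.005  0.0059] tool shift after turn [0.0311 0.0049 0.0059]
0.61 4203 0.010121005124898552 0.03320018982776529
((0.6314112544059753, 0.01972053200006485), (0.02383204735815525, 0.20658788084983826), 6.45022439956665)
[(0.81, [0.6348, 0.016, 0.0101])] [(0.61, [0.6189, 0.1183, 0.0119])]
```

View pics/w1.png

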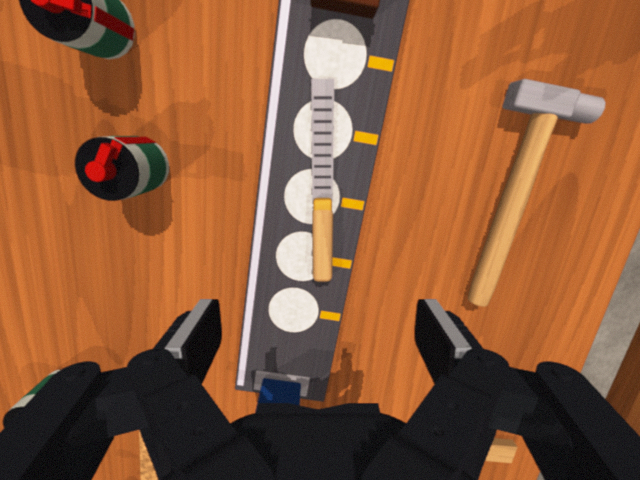

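Request:
apply_moves:
  increments:
    - [0, 0, 0, 0, 0.0055, 0.0047, 0.05]
    - [0, 0, 0, 0.03, 0, 0, 0.05]
    - [0, 0, 0, 0.03, 0, 0, 0.05]
    - [0, 0, 0, 0.03, 0, 0, 0.05]
    - [0, 0, 0, 0.03, 0, 0, 0.05]
    - [0, 0, 0, 0.03, 0, 0, 0.05]
    - [0, 0, 0, 0.03, 0, 0, 0.05]
    - [0, 0, 0, 0.02, 0, 0, 0.05]
    - [0, 0, 0, 0.01, 0, 0, 0.05]
    - [0, 0, 0, 0.005, 0, 0, 0.05]
    - [0, 0, 0, 0, 0, 0, 0.05]
  force: 80

```text
time_s: 5.5
position: [0.6348, -0.0065, 0.016]
tcp_rot: [0.47, 0.528, -0.471, 0.528]
wrist_force: [-0.3, 0.6, 0.5]
grip_width: 0.0497
```

Request:
apply_moves:
  increments:
    - [0, 0, 0, 0, 0, 0, 0.01]
    - [0, 0, 0, 0, 0, 0, 0.01]
    - [0, 0, 0, 0, 0, 0, 0.01]
    - [0, 0, 0, 0, 0, 0, 0.01]
    - [0, 0, 0, 0, 0, 0, 0.01]
    - [0, 0, 0, 0, 0, 0, 0.01]
    - [0, 0, 0, 0, 0, 0, 0.01]
  force: 80

```text
time_s: 6.08
position: [0.6359, -0.0067, 0.0182]
tcp_rot: [0.471, 0.527, -0.47, 0.528]
wrist_force: [-2.0, -0.2, 5.8]
grip_width: 0.0197
```

```bash
python3 - <<'E'
from h import *
state()
E
```

```text
t 6.08 pos [ 0.6359 -0.0067  0.0182] x-axis [ 0.0027  0.0004 -1.    ] yaw of tool y deg 6.5327810565129365 grip 0.0197 q [-0.3197  0.7065  0.3755  1.7647 -0.3629  0.7364  0.3592] F [-2.0262 -0.1666  5.7631]
```

Request:
apply_moves:
  increments:
    - [0, 0, 0, -0.01, 0, 0, 0.01]
    - [0, 0, 0, -0.02, 0, 0, 0.01]
    - [0, 0, 0, -0.03, 0, 0, 0.01]
    - [0, 0, 0, -0.03, 0, 0, 0.01]
    - [0, 0, 0, -0.03, 0, 0, 0.01]
    - [0, 0, 0, 0, 0, 0, 0.01]
    - [0, 0, 0, 0, 0, 0, 0.01]
  force: 80

```text
time_s: 6.67
position: [0.6363, -0.0068, 0.1394]
tcp_rot: [0.472, 0.526, -0.469, 0.529]
wrist_force: [-0.9, 0.3, -2.8]
grip_width: 0.0198
```

```bash
python3 - <<'E'
from h import *
im,d,c=cap("wrist"); cv2.imwrite("pics/w2.png",im[:,:,::-1])
# target: rasp along tray x (yaw 8.7 or 188.7); grip at rasp x=-27mm
togo([.557,.42,.11],8.7+90)
for a in (8.7,188.7):
    u=np.array([np.cos(np.radians(a)),np.sin(np.radians(a))]); print(a,np.array([.5567,.42])-.027*u)
E
```

```text
t 6.72 pos [ 0.6351 -0.0066  0.1375] x-axis [ 0.0018  0.0006 -1.    ] yaw of tool y deg 6.535990777047463 grip 0.0196 q [-0.3709  0.5613  0.4494  1.684  -0.2869  0.9602  0.2979] F [-0.2744 -0.2561 -1.6289]
turn about tool x rad 1.533027240810851 (deg yaw -87.83599077704747 )
world delta [-0.0781  0.4266 -0.0275] tool shift now [ 0.0276 -0.0291 -0.4327] tool shift after turn [ 0.0267 -0.4335  0.0127]
8.7 [0.53   0.4159]
188.7 [0.5834 0.4241]
```

View pics/w2.png

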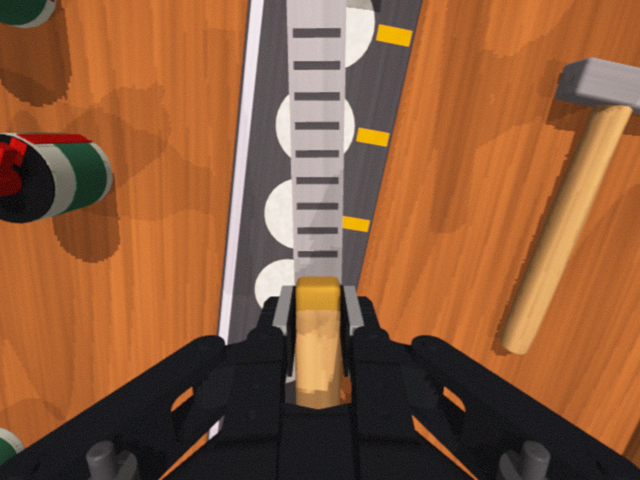

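Request:
apply_moves:
  increments:
    - [0.118, 0, 0, 0, 0, 0, 0.01]
    - [0.118, 0, 0, 0, 0, 0, 0.01]
    - [0.118, 0, 0, 0, 0, 0, 0.01]
    - [0.118, 0, 0, 0, 0, 0, 0.01]
    - [0.118, 0, 0, 0, 0, 0, 0.01]
    - [0.118, 0, 0, 0, 0, 0, 0.01]
    - [0.118, 0, 0, 0, 0, 0, 0.01]
    - [0.118, 0, 0, 0, 0, 0, 0.01]
    - [0.118, 0, 0, 0, 0, 0, 0.01]
    - [0.118, 0, 0, 0, 0, 0, 0.01]
    - [0.118, 0, 0, 0, 0, 0, 0.01]
    - [0.118, 0, 0, 0, 0, 0, 0.01]

```text
time_s: 7.72
position: [0.6338, -0.0065, 0.135]
tcp_rot: [-0.7, -0.093, 0.702, -0.093]
wrist_force: [-0.2, 0.3, -1.1]
grip_width: 0.0199
```

Request:
apply_moves:
  increments:
    - [0.118, 0, 0, 0, 0, 0, 0.01]
    - [0, 0, 0, 0, 0, 0, 0.01]

```text
time_s: 7.88
position: [0.6338, -0.0063, 0.1348]
tcp_rot: [-0.704, -0.051, 0.706, -0.051]
wrist_force: [-0.6, -1.5, -1.5]
grip_width: 0.0197
```

```bash
python3 - <<'E'
from h import *
togo([.530,.416,.14],8.7+90)
E
```

```text
t 7.88 pos [ 0.6338 -0.0063  0.1348] x-axis [-0.0028 -0.0005 -1.    ] yaw of tool y deg -81.66751867788007 grip 0.0197 q [-0.6127  0.6713  0.8657  1.706  -0.579   1.0437 -0.9752] F [-0.5869 -1.522  -1.4679]
turn about tool x rad -0.006414410991583688 (deg yaw 0.36751867788007075 )
world delta [-0.1038  0.4223  0.0052] tool shift now [-0.0051 -0.4329  0.0415] tool shift after turn [-0.0051 -0.4331  0.0387]
```

Request:
apply_moves:
  increments:
    - [-0.006, 0, 0, 0, -0.036, 0.0032, 0.01]
    - [0, 0, 0, 0, -0.036, 0.0032, 0.01]
    - [0, 0, 0, 0, -0.036, 0.0032, 0.01]
    - [0, 0, 0, 0, -0.036, 0.0032, 0.01]
    - [0, 0, 0, 0, -0.036, 0.0032, 0.01]
    - [0, 0, 0, 0, -0.036, 0.0032, 0.01]
    - [0, 0, 0, 0, -0.036, 0.0032, 0.01]
    - [0, 0, 0, 0, -0.036, 0.0032, 0.01]
    - [0, 0, 0, 0, -0.036, 0.0032, 0.01]
    - [0, 0, 0, 0, -0.036, 0.0032, 0.01]
    - [0, 0, 0, 0, -0.036, 0.0032, 0.01]
    - [0, 0, 0, 0, -0.036, 0.0032, 0.01]

```text
time_s: 8.88
position: [0.5283, 0.4155, 0.1354]
tcp_rot: [-0.704, -0.057, 0.705, -0.057]
wrist_force: [1.3, 0.6, -0.5]
grip_width: 0.0196
```

```bash
python3 - <<'E'
from h import *
togo([.530,.416,.03],8.7+90)
im,d,c=cap("wrist"); cv2.imwrite("pics/w3.png",im[:,:,::-1])
im,d,c=cap("scene"); cv2.imwrite("pics/s3.png",im[:,:,::-1])
E
```

```text
t 8.88 pos [0.5283 0.4155 0.1354] x-axis [-0.0013 -0.0009 -1.    ] yaw of tool y deg -80.76865014779504 grip 0.0196 q [-1.2666  0.7409  0.8929  1.6026 -0.6274  1.1094 -1.6212] F [ 1.2511  0.5638 -0.4937]
turn about tool x rad 0.009273804400961207 (deg yaw -0.5313498522049258 )
world delta [ 0.0017  0.0005 -0.1054] tool shift now [ 0.1054 -0.0003 -0.0019] tool shift after turn [ 0.1054 -0.0003 -0.0019]
```

View pics/w3.png

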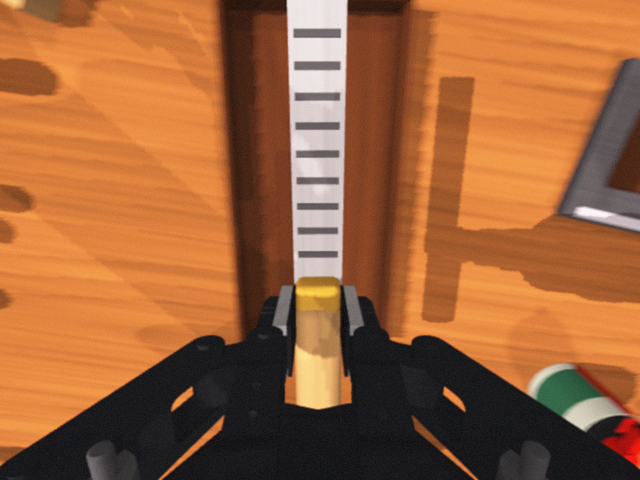

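View pics/s3.png

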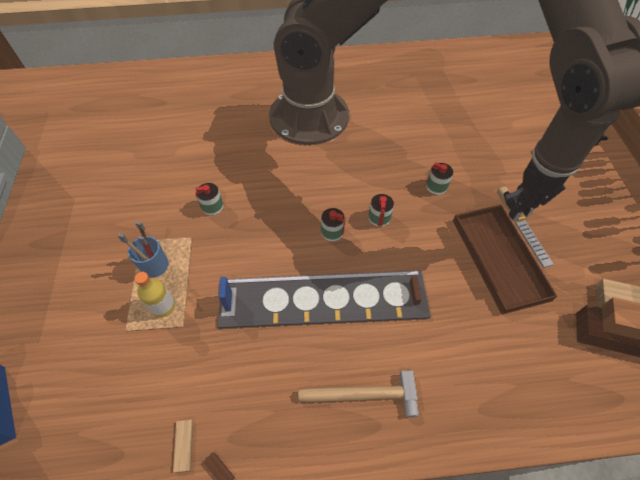

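Request:
apply_moves:
  increments:
    - [0.009, 0, 0, 0.03, 0, -0.002, 0.01]
    - [0, 0, 0, 0.03, 0, 0, 0.01]
    - [0, 0, 0, 0.03, 0, 0, 0.01]
    - [0, 0, 0, 0.015, 0, 0, 0.01]
    - [0, 0, 0, 0.01, 0, 0, 0.01]
    - [0, 0, 0, 0.005, 0, 0, 0.01]
    - [0, 0, 0, 0, 0, 0, 0.01]
    - [0, 0, 0, 0, 0, 0, 0.01]

```text
time_s: 9.65
position: [0.5325, 0.4145, 0.0175]
tcp_rot: [0.706, 0.053, -0.705, 0.052]
wrist_force: [-0.0, -0.1, -0.3]
grip_width: 0.0198
```

```bash
python3 - <<'E'
from h import *
state()
E
```

```text
t 9.65 pos [0.5325 0.4145 0.0175] x-axis [ 0.0013  0.0008 -1.    ] yaw of tool y deg -81.512415215361 grip 0.0198 q [-1.2078  0.8684  0.7898  1.6779 -0.7482  0.9217 -1.5425] F [-0.007  -0.0792 -0.3352]
```

Lower 5 mm more, open gently, then lift.

Request:
apply_moves:
  increments:
    - [0, 0, 0, 0.003, 0, 0, 0.01]
    - [0, 0, 0, 0.002, 0, 0, 0.01]
    - [0, 0, 0, 0, 0, 0, 0.01]
    - [0, 0, 0, 0, 0, 0, 0.05]
    - [0, 0, 0, 0, 0, 0, 0.05]
    - [0, 0, 0, 0, 0, 0, 0.05]
    - [0, 0, 0, -0.02, 0, 0, 0.05]
    - [0, 0, 0, -0.03, 0, 0, 0.05]
    - [0, 0, 0, -0.035, 0, 0, 0.05]
    - [0, 0, 0, -0.04, 0, 0, 0.085]
    - [0, 0, 0, -0.04, 0, 0, 0.085]
    - [0, 0, 0, -0.03, 0, 0, 0.085]

```text
time_s: 10.65
position: [0.5325, 0.4142, 0.2101]
tcp_rot: [0.706, 0.052, -0.704, 0.052]
wrist_force: [0.2, 0.8, 0.5]
grip_width: 0.0837
```

```bash
python3 - <<'E'
from h import *
state()
im,d,c=cap("wrist"); cv2.imwrite("pics/w4.png",im[:,:,::-1])
r=arm.regions_of("wrist","rasp")
for x in r[:1]:
    m=x["mask"]&(d>0); v,u=np.nonzero(m); P=deproj(u,v,d[m],c); print(x["p"],P[:,2].min(),P[:,2].max(),cv2.minAreaRect(P[:,:2].astype(np.float32)))
E
```

```text
t 10.65 pos [0.5325 0.4142 0.2101] x-axis [ 0.0025  0.0014 -1.    ] yaw of tool y deg -81.56904671685268 grip 0.0837 q [-1.2847  0.6781  0.9483  1.5187 -0.5699  1.2373 -1.677 ] F [0.2045 0.8499 0.5308]
0.59 0.0022858573095513313 0.02619599851258758 ((0.5528780817985535, 0.4190232753753662), (0.21639639139175415, 0.025285055860877037), 8.549677848815918)
```

View pics/w4.png

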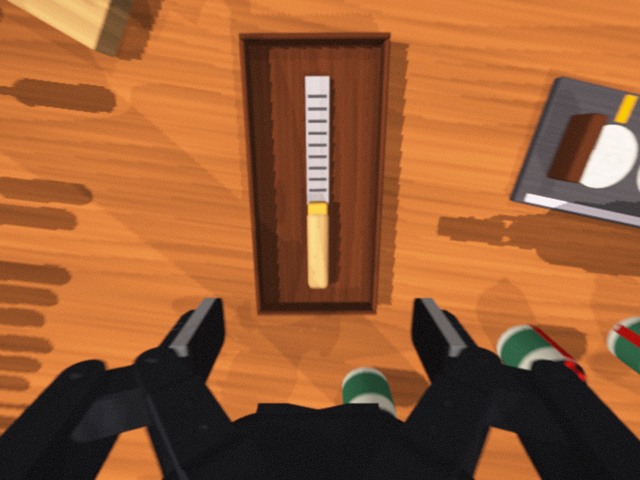

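```bash
python3 - <<'E'
from h import *
rackfit()
im,d,c=cap("scene")
for p in arm.pinpoint("scene","can1"): print(p["p"],p["at"])
E
```

```text
top
white [0.6294 0.1437] [264 207  21  22 360]
white [0.6258 0.0758] [288 208  23  22 399]
white [0.6222 0.006 ] [314 209  23  22 389]
white [ 0.62   -0.0636] [340 210  22  21 361]
white [ 0.6137 -0.1342] [365 212  23  22 397]
white [ 0.5576 -0.1905] [375 240  46   6 165]
yellow [0.6759 0.1434] 34
yellow [0.6719 0.0733] 36
yellow [0.6682 0.0036] 34
yellow [ 0.6638 -0.0668] 33
yellow [ 0.6594 -0.1358] 33
scene
white [ 0.5567 -0.1881] [228 278  49   5 152]
white [0.6289 0.1417] [383 282  25  24 436]
white [0.6255 0.0743] [353 284  26  24 491]
white [ 0.621  -0.0648] [293 287  26  23 406]
white [0.6223 0.0044] [323 286  26  23 483]
white [ 0.6136 -0.1354] [263 288  26  24 497]
0.88 [0.3184, -0.2903, 0.0008]
0.79 [0.4379, 0.0197, 0.0007]
0.72 [0.626, 0.0723, 0.0157]
0.58 [0.318, 0.3238, 0.0015]
```

```bash
cat >> h.py <<'E'
def findcans(cam,save=None):
    im,d,c=cap(cam)
    if save: cv2.imwrite(save,im[:,:,::-1])
    hsv=cv2.cvtColor(im,cv2.COLOR_RGB2HSV)
    P,col,u,v=cloud(im,d,c,.052,.13,(.2,.75,-.36,.6))
    red=(col[:,0]>110)&(col[:,1]<75)&(col[:,2]<75)&(col[:,0]>2*col[:,1])
    m=np.zeros(im.shape[:2],np.uint8); m[v[red],u[red]]=1
    n,l,s,ce=cv2.connectedComponentsWithStats(cv2.dilate(m,np.ones((3,3),np.uint8)))
    out=[]
    for i in range(1,n):
        if s[i,4]<15: continue
        k=red&(l[v,u]==i); q=P[k]; c0=q[:,:2].mean(0)
        base=.012 if c0[0]>.56 else 0
        near=(np.hypot(*(P[:,:2]-c0).T)<.05)&(P[:,2]>base+.057)&(P[:,2]<base+.092)
        dark=near&(col.max(1)<70)
        dp=np.concatenate([P[dark&(np.hypot(*(P[:,:2]-c0).T)<.04)],q])
        (cx,cy),r=cv2.minEnclosingCircle(P[near][:,:2].astype(np.float32))
        # red above top -> nozzle+button ; use plane at z=base+.076 for the red pixels in upper part
        t=q[q[:,2]>base+.068]
        if len(t)<6: continue
        X=t[:,:2]-t[:,:2].mean(0); w,V=np.linalg.eigh(np.cov(X.T)); a=V[:,1]
        off=t[:,:2].mean(0)-[cx,cy]
        if a@off<0:a=-a
        print(cam,"can circ",np.round([cx,cy,r],4),"red mean",t.mean(0),"n",len(t),"yaw pca",round(np.degrees(np.arctan2(a[1],a[0])),1),"yaw off",round(np.degrees(np.arctan2(off[1],off[0])),1))
    return im,d,c
E
python3 - <<'E'
from h import *
findcans("top","pics/top5.png"); findcans("scene","pics/scene5.png"); findcans("wrist")
E
```

```text
top can circ [0.4329 0.0211 0.0289] red mean [0.4366 0.028  0.0812] n 64 yaw pca 63.5 yaw off 61.8
top can circ [0.403  0.1485 0.0294] red mean [0.4098 0.1474 0.082 ] n 66 yaw pca -7.5 yaw off -9.8
top can circ [ 0.318  -0.2885  0.0299] red mean [ 0.3193 -0.2954  0.0817] n 67 yaw pca -90.8 yaw off -79.5
top can circ [0.3162 0.324  0.0293] red mean [0.3125 0.3181 0.0814] n 67 yaw pca -129.6 yaw off -122.1
scene can circ [0.3193 0.3208 0.0308] red mean [0.3154 0.3176 0.0824] n 45 yaw pca -138.7 yaw off -140.5
scene can circ [ 0.3218 -0.2916  0.0301] red mean [ 0.3215 -0.295   0.0818] n 60 yaw pca -104.3 yaw off -95.3
scene can circ [0.4064 0.1458 0.0304] red mean [0.4138 0.1449 0.0814] n 59 yaw pca -10.4 yaw off -6.8
scene can circ [0.4356 0.0178 0.03  ] red mean [0.4388 0.0249 0.0824] n 53 yaw pca 65.5 yaw off 66.1
wrist can circ [0.4136 0.1497 0.0275] red mean [0.4288 0.1444 0.0775] n 24 yaw pca -106.3 yaw off -19.2
```

View pics/scene5.png

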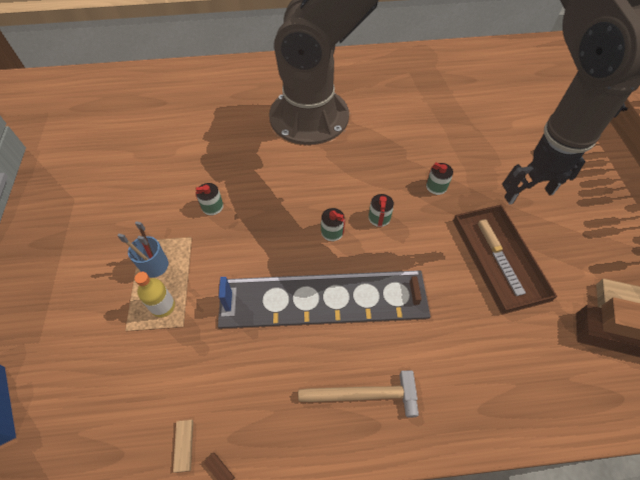

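```bash
python3 - <<'E'
from h import *
togo([.404,.147,.23],-8.5)
E
```

```text
t 11.1 pos [0.531  0.4141 0.2049] x-axis [-0.0016 -0.0014 -1.    ] yaw of tool y deg -81.54134461967084 grip 0.0847 q [-1.2836  0.683   0.9443  1.5234 -0.572   1.2334 -1.6755] F [-0.1762  0.3453 -0.1745]
turn about tool x rad -1.2748119536971014 (deg yaw 73.04134461967084 )
world delta [-0.127  -0.2671  0.0251] tool shift now [-0.0245  0.2455  0.165 ] tool shift after turn [-0.0247 -0.0861  0.283 ]
```

Request:
apply_moves:
  increments:
    - [-0.116, 0, 0, -0.005, 0, 0, 0.085]
    - [-0.116, 0, 0, -0.005, 0, 0, 0.085]
    - [-0.116, 0, 0, -0.005, 0, 0, 0.085]
    - [-0.116, 0, 0, -0.005, 0, 0, 0.085]
    - [-0.116, 0, 0, -0.005, 0, 0, 0.085]
    - [-0.116, 0, 0, 0, 0, 0, 0.085]
    - [-0.116, 0, 0, 0, 0, 0, 0.085]
    - [-0.116, 0, 0, 0, 0, 0, 0.085]
    - [-0.116, 0, 0, 0, 0, 0, 0.085]
    - [-0.116, 0, 0, 0, 0, 0, 0.085]
    - [-0.116, 0, 0, 0, 0, 0, 0.085]

```text
time_s: 12.02
position: [0.5314, 0.4141, 0.2303]
tcp_rot: [-0.534, -0.463, 0.535, -0.463]
wrist_force: [0.1, -1.0, -0.2]
grip_width: 0.0849
```

Request:
apply_moves:
  increments:
    - [0, 0, 0, 0, -0.0108, 0.0354, 0.085]
    - [0, 0, 0, 0, -0.0108, 0.0354, 0.085]
    - [0, 0, 0, 0, -0.0108, 0.0354, 0.085]
    - [0, 0, 0, 0, -0.0108, 0.0354, 0.085]
    - [0, 0, 0, 0, -0.0108, 0.0354, 0.085]
    - [0, 0, 0, 0, -0.0108, 0.0354, 0.085]
    - [0, 0, 0, 0, -0.0108, 0.0354, 0.085]
    - [0, 0, 0, 0, -0.0108, 0.0354, 0.085]
    - [0, 0, 0, 0, 0, 0, 0.085]
    - [0, 0, 0, 0, 0, 0, 0.085]

```text
time_s: 12.85
position: [0.4037, 0.1454, 0.2311]
tcp_rot: [-0.536, -0.462, 0.536, -0.461]
wrist_force: [0.8, 1.3, 0.1]
grip_width: 0.085
```

```bash
python3 - <<'E'
from h import *
state(); findcans("wrist","pics/w6.png"); findcans("top")
E
```

```text
t 12.85 pos [0.4037 0.1454 0.2311] x-axis [-0.0011  0.0012 -1.    ] yaw of tool y deg -8.574600175041452 grip 0.085 q [-1.1251  0.1082  0.7362  2.0618 -0.088   1.0018 -0.494 ] F [0.752  1.3043 0.0553]
wrist can circ [0.318  0.3226 0.0294] red mean [0.3147 0.3184 0.0815] n 771 yaw pca -129.3 yaw off -128.8
wrist can circ [0.4049 0.1482 0.0296] red mean [0.411  0.1482 0.0804] n 551 yaw pca -12.0 yaw off 0.0
wrist can circ [0.4347 0.0208 0.0297] red mean [0.4372 0.0282 0.0797] n 467 yaw pca 64.8 yaw off 71.0
top can circ [0.4335 0.0213 0.0295] red mean [0.4364 0.0274 0.0815] n 64 yaw pca 62.7 yaw off 64.5
top can circ [ 0.3193 -0.2881  0.0293] red mean [ 0.3193 -0.2947  0.0821] n 58 yaw pca -89.4 yaw off -90.5
top can circ [0.316  0.324  0.0297] red mean [0.3128 0.319  0.0812] n 68 yaw pca -128.4 yaw off -123.2
```

View pics/w6.png

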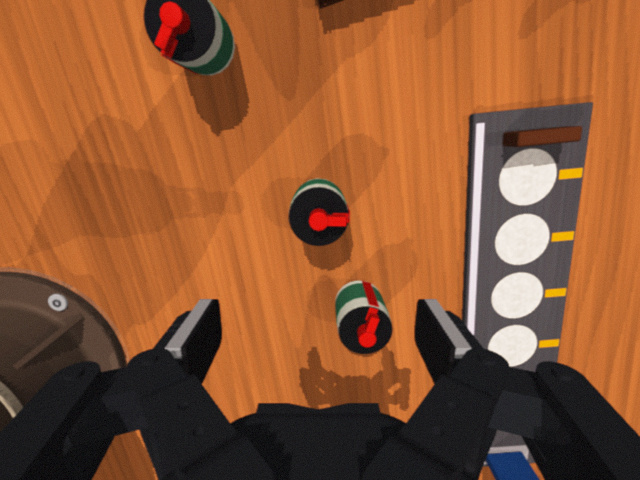

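Request:
apply_moves:
  increments:
    - [0, 0, 0, 0.02, 0, -0.0027, 0.085]
    - [0, 0, 0, 0.03, 0, 0, 0.085]
    - [0, 0, 0, 0.03, 0, 0, 0.085]
    - [0, 0, 0, 0.03, 0, 0, 0.085]
    - [0, 0, 0, 0.03, 0, 0, 0.085]
    - [0, 0, 0, 0.025, 0, 0, 0.085]
    - [0, 0, 0, 0.02, 0, 0, 0.085]
    - [0, 0, 0, 0.015, 0, 0, 0.085]
    - [0, 0, 0, 0.005, 0, 0, 0.085]
    - [0, 0, 0, 0, 0, 0, 0.085]
  force: 60

```text
time_s: 13.78
position: [0.4047, 0.1497, 0.0249]
tcp_rot: [-0.534, -0.462, 0.536, -0.462]
wrist_force: [-1.4, -0.4, -0.5]
grip_width: 0.0848
```

Request:
apply_moves:
  increments:
    - [0, 0, 0, 0, 0, 0, 0.045]
    - [0, 0, 0, 0, 0, 0, 0.045]
    - [0, 0, 0, 0, 0, 0, 0.045]
    - [0, 0, 0, 0, 0, 0, 0.045]
    - [0, 0, 0, 0, 0, 0, 0.045]
  force: 60

```text
time_s: 14.2
position: [0.4057, 0.1501, 0.0274]
tcp_rot: [0.536, 0.462, -0.535, 0.462]
wrist_force: [-1.8, -0.5, 7.4]
grip_width: 0.0566
```

```bash
python3 - <<'E'
from h import *
togo([.404,.147,.17],-8.5)
E
```

```text
t 14.2 pos [0.4057 0.1501 0.0274] x-axis [ 0.0015  0.0014 -1.    ] yaw of tool y deg -8.407912905850779 grip 0.0566 q [-0.8604  0.4823  0.5049  2.2693 -0.4964  0.4922 -0.1069] F [-1.7705 -0.5451  7.4237]
turn about tool x rad 0.001607222991497915 (deg yaw -0.09208709414922112 )
world delta [-0.0017 -0.0031  0.1426] tool shift now [-0.1426 -0.001   0.0031] tool shift after turn [-0.1426 -0.001   0.0031]
```

Request:
apply_moves:
  increments:
    - [0, 0, 0, -0.01, 0, 0, 0.045]
    - [0, 0, 0, -0.03, 0, 0, 0.045]
    - [0, 0, 0, -0.035, 0, 0, 0.045]
    - [0, 0, 0, -0.035, 0, 0, 0.045]
    - [0, 0, 0, 0, 0, 0, 0.045]
  force: 60

```text
time_s: 14.62
position: [0.4081, 0.1505, 0.1416]
tcp_rot: [0.539, 0.462, -0.533, 0.462]
wrist_force: [1.0, 0.2, -2.1]
grip_width: 0.0566
```

```bash
python3 - <<'E'
from h import *
togo([.6302,.145,.14],-3.3)
E
```

```text
t 14.62 pos [0.4081 0.1505 0.1416] x-axis [ 0.0068  0.005  -1.    ] yaw of tool y deg -8.461866444510953 grip 0.0566 q [-1.0608  0.2704  0.7212  2.1756 -0.2596  0.7695 -0.3185] F [ 1.0425  0.1955 -2.1203]
turn about tool x rad -0.09009156500492924 (deg yaw 5.161866444510949 )
world delta [ 0.2221 -0.0055 -0.0016] tool shift now [ 0.0031  0.2205 -0.0272] tool shift after turn [ 0.003   0.222  -0.0073]
```

Request:
apply_moves:
  increments:
    - [-0.09, 0, 0, 0, 0, 0, 0.045]
    - [0, 0, 0, 0, 0.0317, -0.001, 0.045]
    - [0, 0, 0, 0, 0.0317, -0.001, 0.045]
    - [0, 0, 0, 0, 0.0317, -0.001, 0.045]
    - [0, 0, 0, 0, 0.0317, -0.001, 0.045]
    - [0, 0, 0, 0, 0.0317, -0.001, 0.045]
    - [0, 0, 0, 0, 0.0317, -0.001, 0.045]
    - [0, 0, 0, 0, 0.0317, -0.001, 0.045]
    - [0, 0, 0, 0, 0, 0, 0.045]
    - [0, 0, 0, 0, 0, 0, 0.045]
    - [0, 0, 0, 0, 0, 0, 0.045]

```text
time_s: 15.53
position: [0.6262, 0.1438, 0.136]
tcp_rot: [-0.514, -0.486, 0.514, -0.485]
wrist_force: [-0.8, -0.3, -2.6]
grip_width: 0.0568
```

```bash
python3 - <<'E'
from h import *
im,d,c=cap("wrist"); cv2.imwrite("pics/w7.png",im[:,:,::-1])
togo([.6302,.145,.042],-3.3)
E
```

```text
t 15.58 pos [0.6259 0.144  0.1362] x-axis [-0.0012  0.0002 -1.    ] yaw of tool y deg -3.264098525334453 grip 0.0565 q [-0.709   0.6085  0.6233  1.6726 -0.4095  0.9954 -0.0006] F [-0.9451  0.0746 -2.2894]
turn about tool x rad 0.0006265989392351842 (deg yaw -0.03590147466555038 )
world delta [ 0.0043  0.001  -0.0942] tool shift now [ 0.0942  0.0044 -0.0012] tool shift after turn [ 0.0942  0.0044 -0.0012]
```

View pics/w7.png

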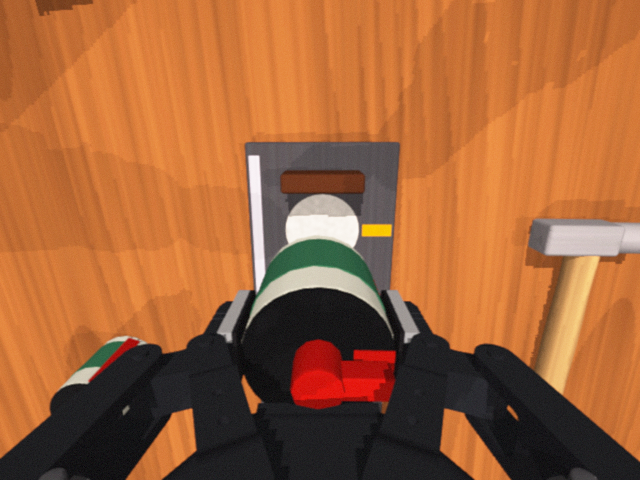

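Request:
apply_moves:
  increments:
    - [0, 0, 0, 0.02, 0.0044, -0.0012, 0.045]
    - [0, 0, 0, 0.025, 0, 0, 0.045]
    - [0, 0, 0, 0.025, 0, 0, 0.045]
    - [0, 0, 0, 0.015, 0, 0, 0.045]
    - [0, 0, 0, 0.008, 0, 0, 0.045]
    - [0, 0, 0, 0, 0, 0, 0.045]
    - [0, 0, 0, 0, 0, 0, 0.045]

```text
time_s: 16.17
position: [0.6313, 0.1451, 0.044]
tcp_rot: [0.514, 0.486, -0.514, 0.486]
wrist_force: [-0.1, -0.1, -1.7]
grip_width: 0.0568
```

```bash
python3 - <<'E'
from h import *
togo([.6302,.145,.041],-3.3)
E
```

```text
t 16.17 pos [0.6313 0.1451 0.044 ] x-axis [ 0.0002  0.0002 -1.    ] yaw of tool y deg -3.2525089832148044 grip 0.0568 q [-0.6611  0.7208  0.5542  1.7267 -0.4878  0.835   0.0594] F [-0.0836 -0.0543 -1.7346]
turn about tool x rad 0.000828874608021661 (deg yaw -0.04749101678520162 )
world delta [-0.0011 -0.0001 -0.003 ] tool shift now [ 0.003  -0.0011  0.0001] tool shift after turn [ 0.003  -0.0011  0.0001]
```

Request:
apply_moves:
  increments:
    - [0, 0, 0, 0.003, -0.001, 0, 0.045]
    - [0, 0, 0, 0.002, 0, 0, 0.045]
    - [0, 0, 0, 0, 0, 0, 0.045]
    - [0, 0, 0, 0, 0, 0, 0.07]
    - [0, 0, 0, 0, 0, 0, 0.085]
    - [0, 0, 0, 0, 0, 0, 0.085]
    - [0, 0, 0, -0.02, 0, 0, 0.085]
    - [0, 0, 0, -0.035, 0, 0, 0.085]
    - [0, 0, 0, -0.04, 0, 0, 0.085]
    - [0, 0, 0, -0.04, 0, 0, 0.085]
    - [0, 0, 0, -0.04, 0, 0, 0.085]
    - [0, 0, 0, -0.02, 0, 0, 0.085]

```text
time_s: 17.17
position: [0.6323, 0.1445, 0.2387]
tcp_rot: [0.516, 0.484, -0.512, 0.486]
wrist_force: [0.8, -0.1, 0.4]
grip_width: 0.0851
```

```bash
python3 - <<'E'
from h import *
findcans("wrist","pics/w8.png"); findcans("top"); togo([.4343,.0208,.23],64)
E
```

```text
wrist can circ [0.6317 0.1428 0.0294] red mean [0.6377 0.1436 0.0925] n 557 yaw pca -6.3 yaw off 7.6
wrist can circ [0.4343 0.0214 0.0296] red mean [0.4391 0.0291 0.0803] n 363 yaw pca 62.1 yaw off 58.2
top can circ [0.6301 0.1433 0.0298] red mean [0.6359 0.1427 0.0931] n 59 yaw pca -4.5 yaw off -5.6
top can circ [0.4331 0.0218 0.0296] red mean [0.436  0.0267 0.0813] n 66 yaw pca 63.9 yaw off 59.2
top can circ [ 0.3188 -0.288   0.0288] red mean [ 0.3193 -0.2954  0.0802] n 74 yaw pca -89.5 yaw off -86.1
t 17.27 pos [0.6329 0.1447 0.2381] x-axis [ 0.0075  0.0023 -1.    ] yaw of tool y deg -3.2851294765094274 grip 0.0852 q [-0.7391  0.5224  0.6791  1.5454 -0.346   1.1885 -0.0548] F [ 0.3785 -0.1196 -0.0933]
turn about tool x rad -1.1743470469957784 (deg yaw 67.28512947650944 )
world delta [-0.1986 -0.1239 -0.0081] tool shift now [ 0.0064 -0.1912  0.1351] tool shift after turn [ 0.007  -0.1985 -0.1241]
```

View pics/w8.png

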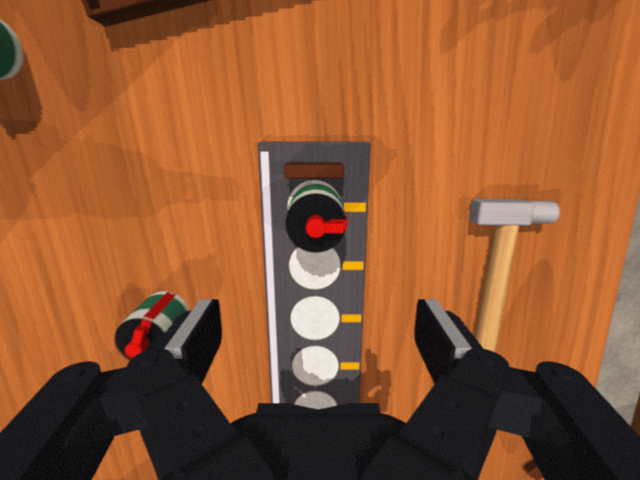

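Request:
apply_moves:
  increments:
    - [-0.1157, 0, 0, 0, 0, 0, 0.085]
    - [-0.1157, 0, 0, 0, 0, 0, 0.085]
    - [-0.1157, 0, 0, 0, 0, 0, 0.085]
    - [-0.1157, 0, 0, 0, 0, 0, 0.085]
    - [-0.1157, 0, 0, 0, 0, 0, 0.085]
    - [-0.1157, 0, 0, 0, 0, 0, 0.085]
    - [-0.1157, 0, 0, 0, 0, 0, 0.085]
    - [-0.1157, 0, 0, 0, 0, 0, 0.085]
    - [-0.1157, 0, 0, 0, 0, 0, 0.085]
    - [-0.1157, 0, 0, 0, 0, 0, 0.085]

```text
time_s: 18.1
position: [0.6299, 0.1448, 0.2322]
tcp_rot: [0.163, 0.689, -0.163, 0.688]
wrist_force: [-0.1, -0.6, -0.5]
grip_width: 0.0852
```

Request:
apply_moves:
  increments:
    - [0, 0, 0, 0, -0.0287, -0.0172, 0.085]
    - [0, 0, 0, 0, -0.0287, -0.0172, 0.085]
    - [0, 0, 0, 0, -0.0287, -0.0172, 0.085]
    - [0, 0, 0, 0, -0.0287, -0.0172, 0.085]
    - [0, 0, 0, 0, -0.0287, -0.0172, 0.085]
    - [0, 0, 0, 0, -0.0287, -0.0172, 0.085]
    - [0, 0, 0, 0, -0.0287, -0.0172, 0.085]
    - [0, 0, 0, 0, 0, 0, 0.085]
    - [0, 0, 0, 0, 0, 0, 0.085]

```text
time_s: 18.85
position: [0.4305, 0.0197, 0.233]
tcp_rot: [0.166, 0.688, -0.165, 0.687]
wrist_force: [0.8, 0.4, 0.7]
grip_width: 0.0849
```

```bash
python3 - <<'E'
from h import *
findcans("wrist","pics/w9.png"); togo([.434,.0212,.026],63)
E
```

```text
wrist can circ [0.435  0.02   0.0295] red mean [0.4366 0.026  0.0808] n 521 yaw pca 64.8 yaw off 75.0
wrist can circ [0.6304 0.1428 0.0295] red mean [0.6337 0.142  0.0921] n 455 yaw pca -7.3 yaw off -13.2
t 18.9 pos [0.4319 0.0206 0.2332] x-axis [ 0.0003  0.0007 -1.    ] yaw of tool y deg 63.00390243638677 grip 0.0852 q [-0.5497  0.1069  0.4217  2.0367 -0.0525  1.0076  0.9975] F [-0.9629 -0.0574  0.4545]
turn about tool x rad 6.811036379871144e-05 (deg yaw -0.0039024363867667944 )
world delta [ 0.0021  0.0006 -0.2072] tool shift now [0.2072 0.0014 0.0016] tool shift after turn [0.2072 0.0014 0.0016]
```

View pics/w9.png

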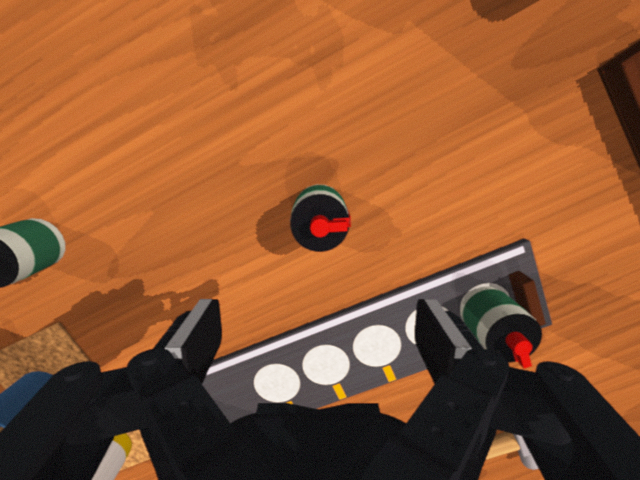

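Request:
apply_moves:
  increments:
    - [-0.035, 0, 0, 0.02, 0.0015, 0.0015, 0.085]
    - [0, 0, 0, 0.03, 0, 0, 0.085]
    - [0, 0, 0, 0.03, 0, 0, 0.085]
    - [0, 0, 0, 0.03, 0, 0, 0.085]
    - [0, 0, 0, 0.03, 0, 0, 0.085]
    - [0, 0, 0, 0.025, 0, 0, 0.085]
    - [0, 0, 0, 0.02, 0, 0, 0.085]
    - [0, 0, 0, 0.015, 0, 0, 0.085]
    - [0, 0, 0, 0.007, 0, 0, 0.085]
    - [0, 0, 0, 0, 0, 0, 0.085]
  force: 60

```text
time_s: 19.73
position: [0.4338, 0.0214, 0.0246]
tcp_rot: [0.152, 0.691, -0.153, 0.69]
wrist_force: [-0.6, 0.5, 0.4]
grip_width: 0.085
```

Request:
apply_moves:
  increments:
    - [0, 0, 0, 0, 0, 0, 0.045]
    - [0, 0, 0, 0, 0, 0, 0.045]
    - [0, 0, 0, 0, 0, 0, 0.045]
    - [0, 0, 0, 0, 0, 0, 0.045]
    - [0, 0, 0, 0, 0, 0, 0.045]
  force: 60

```text
time_s: 20.15
position: [0.4349, 0.0213, 0.0274]
tcp_rot: [0.153, 0.69, -0.153, 0.691]
wrist_force: [-0.9, 0.1, 6.6]
grip_width: 0.0568
```

Request:
apply_moves:
  increments:
    - [0, 0, 0, -0.01, 0, 0, 0.045]
    - [0, 0, 0, -0.03, 0, 0, 0.045]
    - [0, 0, 0, -0.035, 0, 0, 0.045]
    - [0, 0, 0, -0.035, 0, 0, 0.045]
    - [0, 0, 0, -0.01, 0, 0, 0.045]
    - [0, 0, 0, 0, 0, 0, 0.045]
  force: 60

```text
time_s: 20.65
position: [0.4361, 0.0216, 0.1495]
tcp_rot: [0.154, 0.688, -0.151, 0.692]
wrist_force: [0.7, -0.2, -2.0]
grip_width: 0.0567
```

```bash
python3 - <<'E'
from h import *
togo([.6262,.075,.145],-3.3)
E
```

```text
t 20.65 pos [0.4361 0.0216 0.1495] x-axis [ 0.0066  0.0024 -1.    ] yaw of tool y deg 65.0447742338319 grip 0.0567 q [-0.5274  0.2303  0.4267  2.1463 -0.1366  0.7829  1.1211] F [ 0.7198 -0.1864 -2.0301]
turn about tool x rad 1.1928413369125515 (deg yaw -68.3447742338319 )
world delta [ 0.1901  0.0534 -0.0045] tool shift now [0.0059 0.1285 0.1498] tool shift after turn [ 0.0051  0.1866 -0.0642]
```

Request:
apply_moves:
  increments:
    - [0.1193, 0, 0, 0, 0, 0, 0.045]
    - [0.1193, 0, 0, 0, 0, 0, 0.045]
    - [0.1193, 0, 0, 0, 0, 0, 0.045]
    - [0.1193, 0, 0, 0, 0, 0, 0.045]
    - [0.1193, 0, 0, 0, 0, 0, 0.045]
    - [0.1193, 0, 0, 0, 0, 0, 0.045]
    - [0.1193, 0, 0, 0, 0, 0, 0.045]
    - [0.1193, 0, 0, 0, 0, 0, 0.045]
    - [0.1193, 0, 0, 0, 0, 0, 0.045]
    - [0.1193, 0, 0, 0, 0, 0, 0.045]
    - [0, 0, 0, 0, 0, 0, 0.045]

```text
time_s: 21.57
position: [0.4333, 0.0212, 0.1454]
tcp_rot: [-0.515, -0.484, 0.516, -0.484]
wrist_force: [-0.2, -0.4, -1.1]
grip_width: 0.057
```

Request:
apply_moves:
  increments:
    - [0, 0, 0, 0, 0.0311, -0.0107, 0.045]
    - [0, 0, 0, 0, 0.0311, -0.0107, 0.045]
    - [0, 0, 0, 0, 0.0311, -0.0107, 0.045]
    - [0, 0, 0, 0, 0.0311, -0.0107, 0.045]
    - [0, 0, 0, 0, 0.0311, -0.0107, 0.045]
    - [0, 0, 0, 0, 0.0311, -0.0107, 0.045]
    - [0, 0, 0, 0, 0, 0, 0.045]
    - [0, 0, 0, 0, 0, 0, 0.045]

```text
time_s: 22.23
position: [0.6247, 0.0747, 0.1446]
tcp_rot: [-0.513, -0.487, 0.514, -0.486]
wrist_force: [-1.1, -1.2, -1.2]
grip_width: 0.0563
```

```bash
python3 - <<'E'
from h import *
im,d,c=cap("wrist"); cv2.imwrite("pics/w10.png",im[:,:,::-1])
togo([.6262,.075,.041],-3.3)
E
```

```text
t 22.28 pos [0.6234 0.0741 0.1448] x-axis [-0.0022 -0.0009 -1.    ] yaw of tool y deg -3.156288757505262 grip 0.0566 q [-0.6097  0.5753  0.6198  1.7014 -0.3861  0.9924  0.0941] F [-0.188  -0.1029 -1.6813]
turn about tool x rad 0.0025082343536650554 (deg yaw -0.14371124249473155 )
world delta [ 0.0028  0.0009 -0.1038] tool shift now [ 0.1038  0.0029 -0.0012] tool shift after turn [ 0.1038  0.0029 -0.0012]
```

View pics/w10.png

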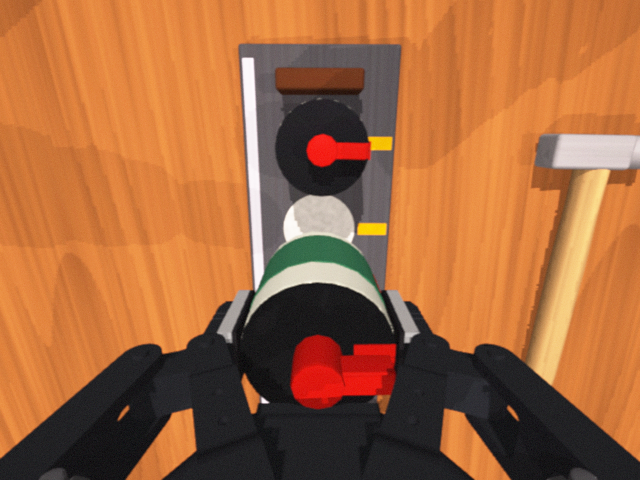

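Can C is held level with its nozzle to the right (350–395, 370), place 2 disc at (320,225), can B standing at (322,150) on place 1. Lower and release.

Request:
apply_moves:
  increments:
    - [0, 0, 0, 0.02, 0.003, -0.0012, 0.045]
    - [0, 0, 0, 0.025, 0, 0, 0.045]
    - [0, 0, 0, 0.025, 0, 0, 0.045]
    - [0, 0, 0, 0.018, 0, 0, 0.045]
    - [0, 0, 0, 0.012, 0, 0, 0.045]
    - [0, 0, 0, 0.006, 0, 0, 0.045]
    - [0, 0, 0, 0, 0, 0, 0.045]
    - [0, 0, 0, 0, 0, 0, 0.045]

```text
time_s: 22.95
position: [0.6271, 0.075, 0.041]
tcp_rot: [0.514, 0.485, -0.514, 0.485]
wrist_force: [-0.2, 0.0, -1.6]
grip_width: 0.0567
```

```bash
python3 - <<'E'
from h import *
togo([.6262,.075,.0405],-3.3)
E
```

```text
t 22.95 pos [0.6271 0.075  0.041 ] x-axis [ 0.0007  0.0002 -1.    ] yaw of tool y deg -3.311309742591972 grip 0.0567 q [-0.5544  0.7005  0.5397  1.7719 -0.479   0.8024  0.1635] F [-0.178   0.0175 -1.6227]
turn about tool x rad -0.00019739224578302136 (deg yaw 0.011309742591976146 )
world delta [-0.0009 -0.     -0.0005] tool shift now [ 0.0005 -0.0009  0.0001] tool shift after turn [ 0.0005 -0.0009  0.0001]
```

Request:
apply_moves:
  increments:
    - [0, 0, 0, 0.002, -0.001, 0, 0.045]
    - [0, 0, 0, 0, 0, 0, 0.045]
    - [0, 0, 0, 0, 0, 0, 0.07]
    - [0, 0, 0, 0, 0, 0, 0.085]
    - [0, 0, 0, 0, 0, 0, 0.085]
    - [0, 0, 0, -0.02, 0, 0, 0.085]
    - [0, 0, 0, -0.035, 0, 0, 0.085]
    - [0, 0, 0, -0.04, 0, 0, 0.085]
    - [0, 0, 0, -0.04, 0, 0, 0.085]
    - [0, 0, 0, -0.04, 0, 0, 0.085]
    - [0, 0, 0, -0.02, 0, 0, 0.085]

```text
time_s: 23.87
position: [0.6277, 0.075, 0.2385]
tcp_rot: [0.516, 0.484, -0.513, 0.486]
wrist_force: [1.0, -0.3, 0.7]
grip_width: 0.085
```

```bash
python3 - <<'E'
from h import *
findcans("wrist","pics/w11.png"); findcans("top","pics/t11.png"); findcans("scene","pics/s11.png"); togo([.318,.323,.23],-129)
E
```

```text
wrist can circ [0.6356 0.1318 0.0409] red mean [0.6375 0.1425 0.0935] n 592 yaw pca -4.7 yaw off 79.8
wrist can circ [0.6335 0.0858 0.0409] red mean [0.6334 0.0761 0.0925] n 563 yaw pca -3.7 yaw off -90.7
top can circ [ 0.3196 -0.2879  0.0295] red mean [ 0.3195 -0.2954  0.0816] n 73 yaw pca -88.3 yaw off -90.7
top can circ [0.3165 0.3231 0.0297] red mean [0.3125 0.3183 0.0812] n 73 yaw pca -128.9 yaw off -129.9
scene can circ [0.3187 0.3203 0.0303] red mean [0.3158 0.3165 0.082 ] n 52 yaw pca -130.6 yaw off -126.9
scene can circ [ 0.3216 -0.2918  0.0303] red mean [ 0.3218 -0.2961  0.0799] n 73 yaw pca -86.8 yaw off -87.3
scene can circ [0.6336 0.084  0.041 ] red mean [0.6356 0.0728 0.0932] n 86 yaw pca -2.9 yaw off -80.3
scene can circ [0.634  0.13   0.0395] red mean [0.6401 0.1403 0.0931] n 84 yaw pca -6.0 yaw off 59.5
t 24.02 pos [0.6271 0.0755 0.2353] x-axis [ 0.0037  0.0011 -1.    ] yaw of tool y deg -3.317175321596761 grip 0.085 q [-0.6437  0.494   0.6709  1.5921 -0.3275  1.1665  0.0401] F [ 0.3924  0.2646 -0.7003]
turn about tool x rad -0.9480135497448736 (deg yaw 54.31717532159678 )
world delta [-0.3091  0.2475 -0.0053] tool shift now [ 0.0044 -0.3229 -0.2292] tool shift after turn [ 0.0058 -0.0022 -0.396 ]
```

View pics/w11.png

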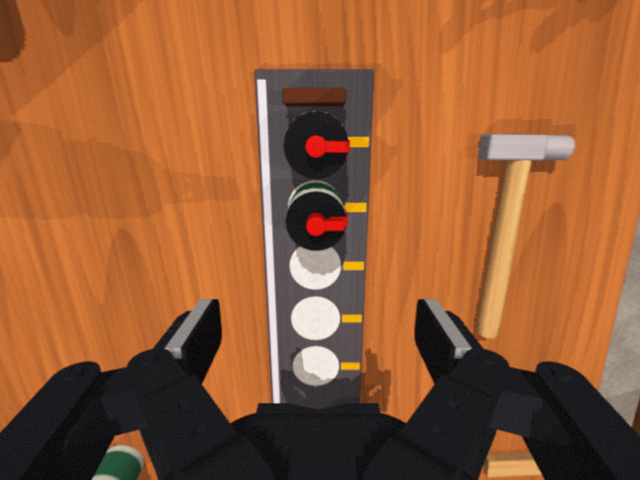

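View pics/s11.png

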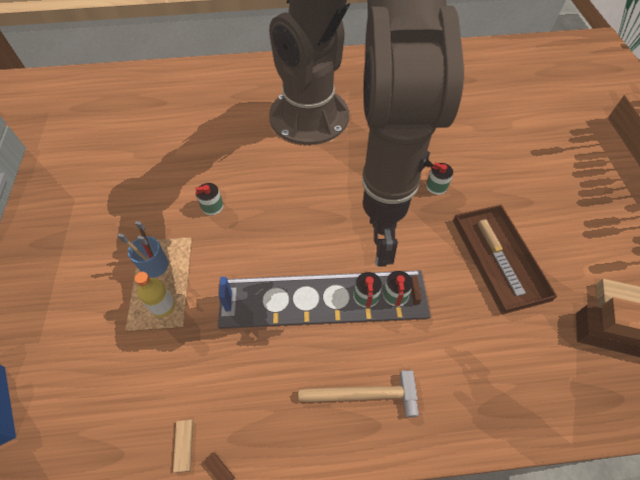

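Request:
apply_moves:
  increments:
    - [0.1157, 0, 0, 0, 0, 0, 0.085]
    - [0.1157, 0, 0, 0, 0, 0, 0.085]
    - [0.1157, 0, 0, 0, 0, 0, 0.085]
    - [0.1157, 0, 0, 0, 0, 0, 0.085]
    - [0.1157, 0, 0, 0, 0, 0, 0.085]
    - [0.1157, 0, 0, 0, 0, 0, 0.085]
    - [0.1157, 0, 0, 0, 0, 0, 0.085]
    - [0.1157, 0, 0, 0, 0, 0, 0.085]
    - [0.1157, 0, 0, 0, 0, 0, 0.085]
    - [0.1157, 0, 0, 0, 0, 0, 0.085]
    - [0.1157, 0, 0, 0, 0, 0, 0.085]
    - [0.1157, 0, 0, 0, 0, 0, 0.085]

```text
time_s: 25.02
position: [0.6253, 0.0755, 0.2316]
tcp_rot: [-0.705, -0.042, 0.707, -0.042]
wrist_force: [-0.5, 0.3, 0.7]
grip_width: 0.0853
```

Request:
apply_moves:
  increments:
    - [0.1157, 0, 0, 0, 0, 0, 0.085]
    - [0, 0, 0, 0, -0.0227, 0.0279, 0.085]
    - [0, 0, 0, 0, -0.0227, 0.0279, 0.085]
    - [0, 0, 0, 0, -0.0227, 0.0279, 0.085]
    - [0, 0, 0, 0, -0.0227, 0.0279, 0.085]
    - [0, 0, 0, 0, -0.0227, 0.0279, 0.085]
    - [0, 0, 0, 0, -0.0227, 0.0279, 0.085]
    - [0, 0, 0, 0, -0.0227, 0.0279, 0.085]
    - [0, 0, 0, 0, -0.0227, 0.0279, 0.085]
    - [0, 0, 0, 0, -0.0227, 0.0279, 0.085]
    - [0, 0, 0, 0, -0.0227, 0.0279, 0.085]
    - [0, 0, 0, 0, -0.0227, 0.0279, 0.085]

```text
time_s: 26.02
position: [0.3147, 0.3228, 0.2322]
tcp_rot: [-0.707, -0.003, 0.707, -0.004]
wrist_force: [0.8, 0.6, 0.5]
grip_width: 0.0847
```

Request:
apply_moves:
  increments:
    - [0, 0, 0, 0, 0, 0, 0.085]
    - [0, 0, 0, 0, 0, 0, 0.085]

```text
time_s: 26.18
position: [0.3144, 0.3238, 0.2322]
tcp_rot: [-0.707, -0.005, 0.708, -0.006]
wrist_force: [0.9, -0.2, -0.1]
grip_width: 0.0852
```

```bash
python3 - <<'E'
from h import *
findcans("wrist","pics/w12.png"); togo([.318,.3225,.026],-89.5)
E
```

```text
wrist can circ [0.3178 0.3229 0.0297] red mean [0.3153 0.3187 0.0809] n 507 yaw pca -129.4 yaw off -120.4
t 26.23 pos [0.316  0.3226 0.2325] x-axis [-0.0005 -0.0014 -1.    ] yaw of tool y deg -89.34858844289695 grip 0.0849 q [-1.9258  0.2889  1.2841  2.0306 -0.3193  1.0511 -2.0497] F [ 0.2608 -0.7706 -0.5359]
turn about tool x rad 0.0026426301970195578 (deg yaw -0.15141155710304588 )
world delta [ 0.002  -0.0001 -0.2065] tool shift now [ 0.2065 -0.0002 -0.0022] tool shift after turn [ 0.2065 -0.0002 -0.0022]
```

View pics/w12.png

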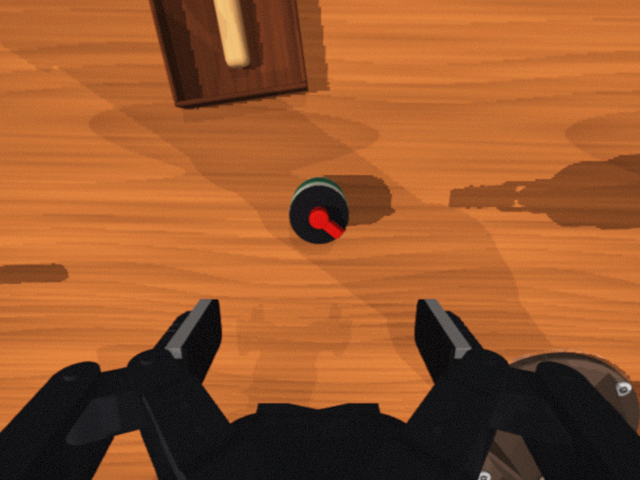

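Request:
apply_moves:
  increments:
    - [0, 0, 0, 0.02, 0, -0.002, 0.085]
    - [0, 0, 0, 0.03, 0, 0, 0.085]
    - [0, 0, 0, 0.03, 0, 0, 0.085]
    - [0, 0, 0, 0.03, 0, 0, 0.085]
  force: 60

```text
time_s: 26.57
position: [0.3204, 0.3209, 0.1217]
tcp_rot: [0.707, 0.002, -0.707, 0.002]
wrist_force: [0.6, 0.7, 0.3]
grip_width: 0.0849
```

```bash
python3 - <<'E'
from h import *
togo([.318,.3228,.026],-89.5)
im,d,c=cap("wrist"); cv2.imwrite("pics/w13.png",im[:,:,::-1])
E
```

```text
t 26.57 pos [0.3204 0.3209 0.1217] x-axis [ 0.0007 -0.0008 -1.    ] yaw of tool y deg -89.68345786299113 grip 0.0849 q [-1.6789  0.4552  1.0526  2.1631 -0.5483  0.8198 -1.8442] F [0.6274 0.7243 0.2946]
turn about tool x rad -0.003201943747867931 (deg yaw 0.18345786299113342 )
world delta [-0.0024  0.0019 -0.0957] tool shift now [ 0.0957 -0.002   0.0024] tool shift after turn [ 0.0957 -0.002   0.0024]
```

View pics/w13.png

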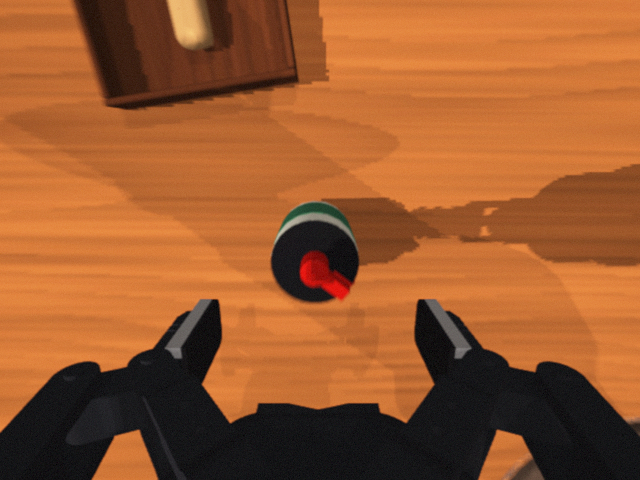

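Request:
apply_moves:
  increments:
    - [0, 0, 0, 0.03, -0.001, 0.001, 0.085]
    - [0, 0, 0, 0.025, 0, 0, 0.085]
    - [0, 0, 0, 0.02, 0, 0, 0.085]
    - [0, 0, 0, 0.01, 0, 0, 0.085]
    - [0, 0, 0, 0.009, 0, 0, 0.085]
    - [0, 0, 0, 0, 0, 0, 0.085]
    - [0, 0, 0, 0, 0, 0, 0.045]
    - [0, 0, 0, 0, 0, 0, 0.045]
    - [0, 0, 0, 0, 0, 0, 0.045]
    - [0, 0, 0, 0, 0, 0, 0.045]
    - [0, 0, 0, 0, 0, 0, 0.045]
  force: 60

```text
time_s: 27.53
position: [0.3187, 0.3238, 0.0305]
tcp_rot: [0.707, 0.003, -0.707, 0.002]
wrist_force: [-0.9, -2.4, 8.7]
grip_width: 0.057
```

Request:
apply_moves:
  increments:
    - [0, 0, 0, -0.01, 0, 0, 0.045]
    - [0, 0, 0, -0.03, 0, 0, 0.045]
    - [0, 0, 0, -0.035, 0, 0, 0.045]
    - [0, 0, 0, -0.035, 0, 0, 0.045]
    - [0, 0, 0, -0.01, 0, 0, 0.045]
    - [0, 0, 0, 0, 0, 0, 0.045]
  force: 60

```text
time_s: 28.03
position: [0.3191, 0.325, 0.1518]
tcp_rot: [0.708, 0.005, -0.706, 0.002]
wrist_force: [0.8, 0.1, -2.5]
grip_width: 0.0569
```

```bash
python3 - <<'E'
from h import *
togo([.6222,.0052,.147],35.9)
E
```

```text
t 28.03 pos [0.3191 0.325  0.1518] x-axis [ 0.0021  0.005  -1.    ] yaw of tool y deg -89.45769516378459 grip 0.0569 q [-1.7438  0.4096  1.1158  2.1311 -0.487   0.8782 -1.9001] F [ 0.8497  0.1113 -2.5359]
turn about tool x rad 0.9536881302703797 (deg yaw -54.6423048362154 )
world delta [ 0.3031 -0.3198 -0.0048] tool shift now [ 0.0039  0.3227 -0.3001] tool shift after turn [ 0.006  -0.058  -0.4368]
```

Request:
apply_moves:
  increments:
    - [-0.1216, 0, 0, 0, 0, 0, 0.045]
    - [-0.1216, 0, 0, 0, 0, 0, 0.045]
    - [-0.1216, 0, 0, 0, 0, 0, 0.045]
    - [-0.1216, 0, 0, 0, 0, 0, 0.045]
    - [-0.1216, 0, 0, 0, 0, 0, 0.045]
    - [-0.1216, 0, 0, 0, 0, 0, 0.045]
    - [-0.1216, 0, 0, 0, 0, 0, 0.045]
    - [-0.1216, 0, 0, 0, 0, 0, 0.045]
    - [-0.1216, 0, 0, 0, 0, 0, 0.045]

```text
time_s: 28.78
position: [0.3171, 0.3231, 0.1481]
tcp_rot: [-0.6, -0.372, 0.602, -0.372]
wrist_force: [0.4, 0.0, -1.7]
grip_width: 0.0571
```

Request:
apply_moves:
  increments:
    - [-0.1216, 0, 0, 0, 0, 0, 0.045]
    - [-0.1216, 0, 0, 0, 0, 0, 0.045]
    - [-0.1216, 0, 0, 0, 0, 0, 0.045]
    - [-0.1216, 0, 0, 0, 0, 0, 0.045]
    - [-0.1216, 0, 0, 0, 0, 0, 0.045]
    - [-0.1216, 0, 0, 0, 0, 0, 0.045]
    - [-0.1216, 0, 0, 0, 0, 0, 0.045]
    - [-0.1216, 0, 0, 0, 0, 0, 0.045]
    - [-0.1216, 0, 0, 0, 0, 0, 0.045]
    - [0, 0, 0, 0, 0, 0, 0.045]

```text
time_s: 29.62
position: [0.3172, 0.323, 0.1482]
tcp_rot: [0.319, 0.631, -0.32, 0.63]
wrist_force: [0.4, -0.3, -2.0]
grip_width: 0.0566
```

```bash
python3 - <<'E'
from h import *
togo([.6222,.0052,.15],35.9)
E
```

```text
t 29.62 pos [0.3172 0.323  0.1482] x-axis [-0.0018 -0.0009 -1.    ] yaw of tool y deg 36.251776639174764 grip 0.0566 q [-1.3254  0.2704  0.5086  2.1112 -0.1827  0.8031 -0.0718] F [ 0.4368 -0.3055 -2.0421]
turn about tool x rad 0.006139660585199853 (deg yaw -0.35177663917477275 )
world delta [ 0.305  -0.3178  0.0018] tool shift now [-0.0021  0.0581  0.4366] tool shift after turn [-0.0021  0.0607  0.4363]
```

12 rows: y 0.005, z 0.0364.

Request:
apply_moves:
  increments:
    - [0.006, 0, 0, 0, 0.005, 0.0364, 0.045]
    - [0, 0, 0, 0, 0.005, 0.0364, 0.045]
    - [0, 0, 0, 0, 0.005, 0.0364, 0.045]
    - [0, 0, 0, 0, 0.005, 0.0364, 0.045]
    - [0, 0, 0, 0, 0.005, 0.0364, 0.045]
    - [0, 0, 0, 0, 0.005, 0.0364, 0.045]
    - [0, 0, 0, 0, 0.005, 0.0364, 0.045]
    - [0, 0, 0, 0, 0.005, 0.0364, 0.045]
    - [0, 0, 0, 0, 0.005, 0.0364, 0.045]
    - [0, 0, 0, 0, 0.005, 0.0364, 0.045]
    - [0, 0, 0, 0, 0.005, 0.0364, 0.045]
    - [0, 0, 0, 0, 0.005, 0.0364, 0.045]

```text
time_s: 30.62
position: [0.6214, 0.0021, 0.1479]
tcp_rot: [0.325, 0.629, -0.325, 0.627]
wrist_force: [0.7, 0.6, -2.2]
grip_width: 0.0568
```

Request:
apply_moves:
  increments:
    - [0, 0, 0, 0, 0, 0, 0.045]
    - [0, 0, 0, 0, 0, 0, 0.045]

```text
time_s: 30.78
position: [0.6214, 0.0006, 0.1479]
tcp_rot: [0.325, 0.628, -0.326, 0.627]
wrist_force: [0.5, 1.8, -2.0]
grip_width: 0.0567
```

```bash
python3 - <<'E'
from h import *
im,d,c=cap("wrist"); cv2.imwrite("pics/w14.png",im[:,:,::-1])
togo([.6222,.0052,.0435],35.9)
E
```

```text
t 30.83 pos [0.6205 0.0027 0.1478] x-axis [-0.0021  0.0002 -1.    ] yaw of tool y deg 35.291633211162164 grip 0.0566 q [-0.4619  0.5471  0.557   1.7145 -0.3379  0.9793  0.837 ] F [-0.9158  0.8958 -1.7838]
turn about tool x rad -0.010618003525005172 (deg yaw 0.6083667888378272 )
world delta [ 0.0017  0.0025 -0.1043] tool shift now [ 0.1043  0.003  -0.0009] tool shift after turn [ 0.1043  0.0031 -0.0009]
```

View pics/w14.png

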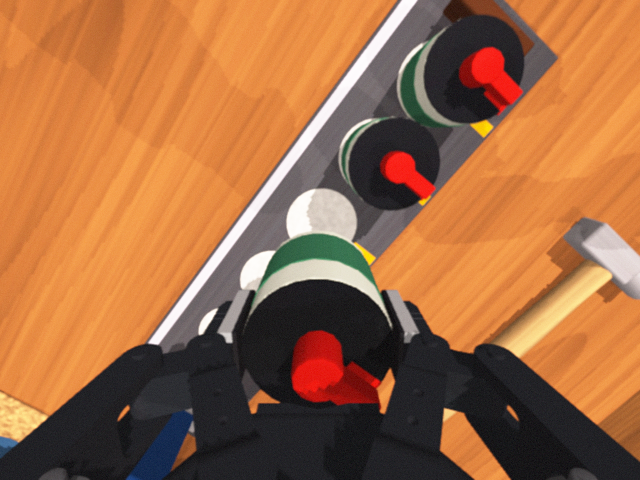

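Request:
apply_moves:
  increments:
    - [-0.01, 0, 0, 0.02, 0.003, -0.001, 0.045]
    - [0, 0, 0, 0.025, 0, 0, 0.045]
    - [0, 0, 0, 0.025, 0, 0, 0.045]
    - [0, 0, 0, 0.018, 0, 0, 0.045]
    - [0, 0, 0, 0.012, 0, 0, 0.045]
    - [0, 0, 0, 0.004, 0, 0, 0.045]
    - [0, 0, 0, 0, 0, 0, 0.045]
    - [0, 0, 0, 0, 0, 0, 0.045]

```text
time_s: 31.5
position: [0.6232, 0.0062, 0.046]
tcp_rot: [0.321, 0.63, -0.32, 0.631]
wrist_force: [0.6, 0.1, -1.0]
grip_width: 0.0567
```

```bash
python3 - <<'E'
from h import *
togo([.6222,.0052,.0435],35.9)
E
```

```text
t 31.5 pos [0.6232 0.0062 0.046 ] x-axis [ 0.0008  0.0003 -1.    ] yaw of tool y deg 36.12987586635391 grip 0.0567 q [-0.4138  0.6701  0.4818  1.788  -0.4194  0.7858  0.9107] F [ 0.5558  0.0969 -1.0067]
turn about tool x rad 0.0040120907387503875 (deg yaw -0.22987586635392177 )
world delta [-0.001  -0.001  -0.0025] tool shift now [ 0.0025 -0.0015  0.0002] tool shift after turn [ 0.0025 -0.0015  0.0002]
```

Request:
apply_moves:
  increments:
    - [0, 0, 0, 0.003, -0.0015, 0, 0.045]
    - [0, 0, 0, 0.001, 0, 0, 0.045]
    - [0, 0, 0, 0, 0, 0, 0.07]
    - [0, 0, 0, 0, 0, 0, 0.085]
    - [0, 0, 0, 0, 0, 0, 0.085]
    - [0, 0, 0, -0.02, 0, 0, 0.085]
    - [0, 0, 0, -0.035, 0, 0, 0.085]
    - [0, 0, 0, -0.04, 0, 0, 0.085]
    - [0, 0, 0, -0.04, 0, 0, 0.085]
    - [0, 0, 0, -0.04, 0, 0, 0.085]
    - [0, 0, 0, -0.015, 0, 0, 0.085]
    - [0, 0, 0, 0, 0, 0, 0.085]

```text
time_s: 32.5
position: [0.6241, 0.0044, 0.2364]
tcp_rot: [0.322, 0.628, -0.319, 0.633]
wrist_force: [-0.3, -0.7, -0.5]
grip_width: 0.0847
```

```bash
python3 - <<'E'
from h import *
findcans("wrist","pics/w15.png"); findcans("top","pics/t15.png"); togo([.3195,-.289,.23],-89)
E
```

```text
wrist can circ [0.6334 0.1307 0.0407] red mean [0.6368 0.1416 0.0932] n 729 yaw pca -4.0 yaw off 72.6
wrist can circ [0.6327 0.075  0.05  ] red mean [0.6323 0.0747 0.0934] n 588 yaw pca 177.1 yaw off -141.6
wrist can circ [0.6291 0.015  0.0409] red mean [0.6287 0.0052 0.0925] n 559 yaw pca -5.3 yaw off -92.5
top can circ [0.6292 0.1426 0.0307] red mean [0.636  0.143  0.0927] n 60 yaw pca -3.5 yaw off 3.4
top can circ [ 0.3182 -0.2885  0.0293] red mean [ 0.3193 -0.2952  0.0814] n 70 yaw pca -90.9 yaw off -80.7
t 32.6 pos [0.6219 0.005  0.2318] x-axis [ 0.0013  0.0006 -1.    ] yaw of tool y deg 36.13780860514191 grip 0.0847 q [-0.4948  0.4673  0.5978  1.6163 -0.283   1.1443  0.8015] F [ 0.8958  1.0383 -0.5334]
turn about tool x rad -0.9575258746995741 (deg yaw 54.86219139485809 )
world delta [-0.3024 -0.294  -0.0018] tool shift now [ 0.0012 -0.4176  0.0591] tool shift after turn [ 0.0013 -0.2887 -0.3075]
```

View pics/w15.png

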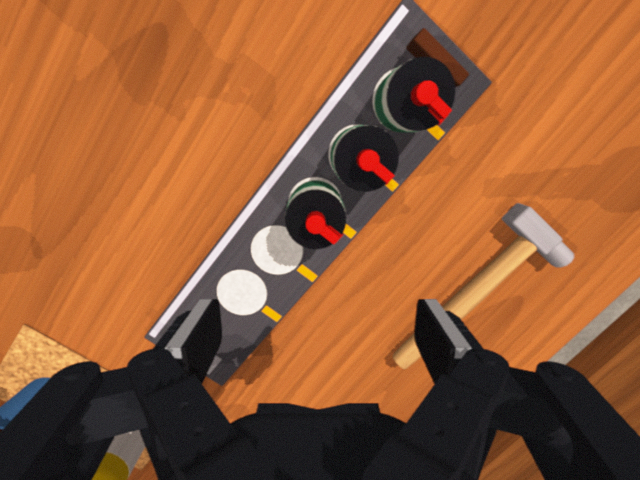

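Request:
apply_moves:
  increments:
    - [0.1222, 0, 0, 0, 0, 0, 0.085]
    - [0.1222, 0, 0, 0, 0, 0, 0.085]
    - [0.1222, 0, 0, 0, 0, 0, 0.085]
    - [0.1222, 0, 0, 0, 0, 0, 0.085]
    - [0.1222, 0, 0, 0, 0, 0, 0.085]
    - [0.1222, 0, 0, 0, 0, 0, 0.085]
    - [0.1222, 0, 0, 0, 0, 0, 0.085]
    - [0.1222, 0, 0, 0, 0, 0, 0.085]
    - [0.1222, 0, 0, 0, 0, 0, 0.085]

```text
time_s: 33.35
position: [0.6207, 0.005, 0.2295]
tcp_rot: [-0.603, -0.369, 0.605, -0.368]
wrist_force: [-0.8, 0.3, 0.1]
grip_width: 0.085
```

Request:
apply_moves:
  increments:
    - [0.1222, 0, 0, 0, 0, 0, 0.085]
    - [0.1222, 0, 0, 0, 0, 0, 0.085]
    - [0.1222, 0, 0, 0, 0, 0, 0.085]
    - [0.1222, 0, 0, 0, 0, 0, 0.085]
    - [0.1222, 0, 0, 0, 0, 0, 0.085]
    - [0.1222, 0, 0, 0, 0, 0, 0.085]
    - [0.1222, 0, 0, 0, 0, 0, 0.085]
    - [0.1222, 0, 0, 0, 0, 0, 0.085]
    - [0.1222, 0, 0, 0, 0, 0, 0.085]

```text
time_s: 34.1
position: [0.6209, 0.005, 0.2296]
tcp_rot: [-0.706, 0.002, 0.708, 0.001]
wrist_force: [-0.3, 0.1, 1.2]
grip_width: 0.0848
```

```bash
python3 - <<'E'
from h import *
togo([.319,-.2885,.23],-90)
E
```

```text
t 34.1 pos [0.6209 0.005  0.2296] x-axis [-0.0025 -0.0004 -1.    ] yaw of tool y deg -90.26566269870757 grip 0.0848 q [-0.7901  0.6708  1.1855  1.6406 -0.6437  1.2809 -1.0596] F [-0.2509  0.1179  1.2008]
turn about tool x rad -0.004636688792180825 (deg yaw 0.26566269870757253 )
world delta [-0.3019 -0.2935  0.0004] tool shift now [0.0004 0.2949 0.3005] tool shift after turn [0.0004 0.2935 0.3019]
```

Request:
apply_moves:
  increments:
    - [0, 0, 0, 0, 0.0268, 0.0273, 0.085]
    - [0, 0, 0, 0, 0.0268, 0.0273, 0.085]
    - [0, 0, 0, 0, 0.0268, 0.0273, 0.085]
    - [0, 0, 0, 0, 0.0268, 0.0273, 0.085]
    - [0, 0, 0, 0, 0.0268, 0.0273, 0.085]
    - [0, 0, 0, 0, 0.0268, 0.0273, 0.085]
    - [0, 0, 0, 0, 0.0268, 0.0273, 0.085]
    - [0, 0, 0, 0, 0.0268, 0.0273, 0.085]
    - [0, 0, 0, 0, 0.0268, 0.0273, 0.085]
    - [0, 0, 0, 0, 0.0268, 0.0273, 0.085]
    - [0, 0, 0, 0, 0.0268, 0.0273, 0.085]
    - [0, 0, 0, 0, 0, 0, 0.085]

```text
time_s: 35.1
position: [0.3157, -0.2945, 0.2308]
tcp_rot: [-0.707, 0.003, 0.707, 0.003]
wrist_force: [-0.5, 0.1, 0.5]
grip_width: 0.085
```

```bash
python3 - <<'E'
from h import *
findcans("wrist","pics/w16.png"); togo([.319,-.2885,.026],-90)
E
```

```text
wrist can circ [ 0.3207 -0.2903  0.0294] red mean [ 0.3213 -0.296   0.081 ] n 525 yaw pca -91.3 yaw off -83.8
t 35.15 pos [ 0.3185 -0.2922  0.2307] x-axis [-0.0005  0.0011 -1.    ] yaw of tool y deg -90.30509424615566 grip 0.0849 q [-0.4376  0.2123  1.2763  2.0726 -0.2392  1.0206 -0.6166] F [0.4755 0.1777 0.1307]
turn about tool x rad -0.0053248991243063475 (deg yaw 0.3050942461556616 )
world delta [ 0.0005  0.0037 -0.2047] tool shift now [ 0.2047 -0.0035 -0.0006] tool shift after turn [ 0.2047 -0.0035 -0.0006]
```

View pics/w16.png

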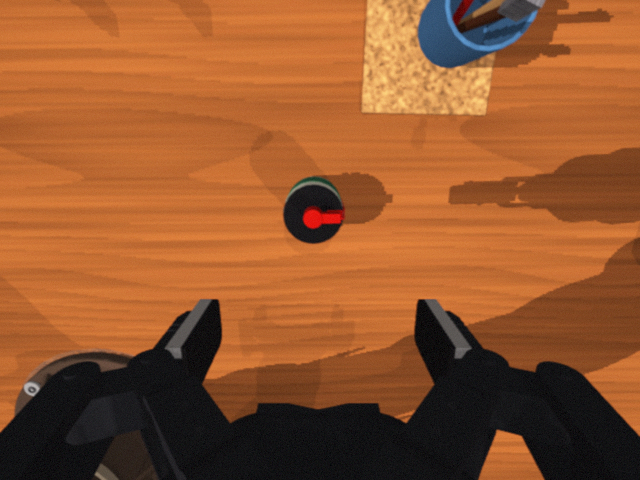

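Request:
apply_moves:
  increments:
    - [0, 0, 0, 0.02, -0.0025, -0.0015, 0.085]
    - [0, 0, 0, 0.03, 0, 0, 0.085]
    - [0, 0, 0, 0.03, 0, 0, 0.085]
    - [0, 0, 0, 0.03, 0, 0, 0.085]
    - [0, 0, 0, 0.03, 0, 0, 0.085]
    - [0, 0, 0, 0.025, 0, 0, 0.085]
    - [0, 0, 0, 0.02, 0, 0, 0.085]
    - [0, 0, 0, 0.013, 0, 0, 0.085]
    - [0, 0, 0, 0.005, 0, 0, 0.085]
    - [0, 0, 0, 0, 0, 0, 0.085]
  force: 60

```text
time_s: 35.98
position: [0.3226, -0.2868, 0.0268]
tcp_rot: [-0.706, -0.001, 0.708, -0.0]
wrist_force: [-0.7, -0.3, 0.3]
grip_width: 0.085
```

Request:
apply_moves:
  increments:
    - [0, 0, 0, 0, 0, 0, 0.045]
    - [0, 0, 0, 0, 0, 0, 0.045]
    - [0, 0, 0, 0, 0, 0, 0.045]
    - [0, 0, 0, 0, 0, 0, 0.045]
    - [0, 0, 0, 0, 0, 0, 0.045]
  force: 60

```text
time_s: 36.4
position: [0.3241, -0.2884, 0.0294]
tcp_rot: [0.708, 0.0, -0.706, 0.001]
wrist_force: [-0.9, 0.3, 6.5]
grip_width: 0.0567
```

Request:
apply_moves:
  increments:
    - [0, 0, 0, -0.01, 0, 0, 0.045]
    - [0, 0, 0, -0.03, 0, 0, 0.045]
    - [0, 0, 0, -0.035, 0, 0, 0.045]
    - [0, 0, 0, -0.035, 0, 0, 0.045]
    - [0, 0, 0, -0.01, 0, 0, 0.045]
    - [0, 0, 0, 0, 0, 0, 0.045]
  force: 60

```text
time_s: 36.9
position: [0.3251, -0.2886, 0.1505]
tcp_rot: [0.709, 0.001, -0.705, 0.002]
wrist_force: [0.4, -0.6, -2.4]
grip_width: 0.0569
```

```bash
python3 - <<'E'
from h import *
togo([.6182,-.0646,.147],-3.3)
E
```

```text
t 36.9 pos [ 0.3251 -0.2886  0.1505] x-axis [ 0.0053 -0.0014 -1.    ] yaw of tool y deg -89.8285554416833 grip 0.0569 q [-0.2455  0.3568  1.1047  2.1767 -0.4354  0.843  -0.4367] F [ 0.4103 -0.6174 -2.426 ]
turn about tool x rad -1.5102081894518298 (deg yaw 86.5285554416833 )
world delta [ 0.2931  0.224  -0.0035] tool shift now [ 0.0048 -0.2231 -0.2937] tool shift after turn [ 0.0052  0.2797 -0.2404]
```

Request:
apply_moves:
  increments:
    - [-0.1165, 0, 0, 0, 0, 0, 0.045]
    - [-0.1165, 0, 0, 0, 0, 0, 0.045]
    - [-0.1165, 0, 0, 0, 0, 0, 0.045]
    - [-0.1165, 0, 0, 0, 0, 0, 0.045]
    - [-0.1165, 0, 0, 0, 0, 0, 0.045]
    - [-0.1165, 0, 0, 0, 0, 0, 0.045]
    - [-0.1165, 0, 0, 0, 0, 0, 0.045]
    - [-0.1165, 0, 0, 0, 0, 0, 0.045]
    - [-0.1165, 0, 0, 0, 0, 0, 0.045]
    - [-0.1165, 0, 0, 0, 0, 0, 0.045]
    - [-0.1165, 0, 0, 0, 0, 0, 0.045]
    - [-0.1165, 0, 0, 0, 0, 0, 0.045]

```text
time_s: 37.9
position: [0.3229, -0.2868, 0.1469]
tcp_rot: [0.54, 0.458, -0.539, 0.456]
wrist_force: [0.1, 0.4, -2.8]
grip_width: 0.0567
```

Request:
apply_moves:
  increments:
    - [-0.1165, 0, 0, 0, 0, 0, 0.045]
    - [0, 0, 0, 0, 0.028, -0.0243, 0.045]
    - [0, 0, 0, 0, 0.028, -0.0243, 0.045]
    - [0, 0, 0, 0, 0.028, -0.0243, 0.045]
    - [0, 0, 0, 0, 0.028, -0.0243, 0.045]
    - [0, 0, 0, 0, 0.028, -0.0243, 0.045]
    - [0, 0, 0, 0, 0.028, -0.0243, 0.045]
    - [0, 0, 0, 0, 0.028, -0.0243, 0.045]
    - [0, 0, 0, 0, 0.028, -0.0243, 0.045]
    - [0, 0, 0, 0, 0.028, -0.0243, 0.045]
    - [0, 0, 0, 0, 0.028, -0.0243, 0.045]
    - [0, 0, 0, 0, 0, 0, 0.045]

```text
time_s: 38.9
position: [0.6208, -0.0521, 0.1455]
tcp_rot: [0.512, 0.49, -0.51, 0.488]
wrist_force: [0.3, 1.4, -2.7]
grip_width: 0.0569
```

```bash
python3 - <<'E'
from h import *
im,d,c=cap("wrist"); cv2.imwrite("pics/w17.png",im[:,:,::-1])
togo([.6182,-.062,.0425],-3.3)
E
```

```text
t 38.95 pos [ 0.618  -0.0555  0.1454] x-axis [-0.0017  0.0027 -1.    ] yaw of tool y deg -2.723421154687249 grip 0.057 q [-0.3648  0.5493  0.5541  1.7171 -0.3415  0.9745  0.2708] F [-0.4115 -0.201  -1.7366]
turn about tool x rad 0.01006319924805461 (deg yaw -0.5765788453127527 )
world delta [ 0.0002 -0.0065 -0.1029] tool shift now [0.1028 0.0007 0.0068] tool shift after turn [0.1028 0.0008 0.0068]
```

View pics/w17.png

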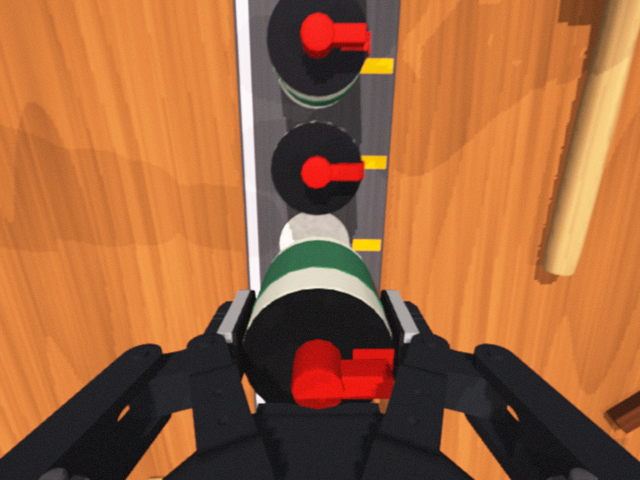

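Request:
apply_moves:
  increments:
    - [0.008, 0, 0, 0.02, 0, 0.0068, 0.045]
    - [0, 0, 0, 0.025, 0, 0, 0.045]
    - [0, 0, 0, 0.025, 0, 0, 0.045]
    - [0, 0, 0, 0.018, 0, 0, 0.045]
    - [0, 0, 0, 0.01, 0, 0, 0.045]
    - [0, 0, 0, 0.003, 0, 0, 0.045]
    - [0, 0, 0, 0, 0, 0, 0.045]
    - [0, 0, 0, 0, 0, 0, 0.045]

```text
time_s: 39.62
position: [0.6162, -0.0677, 0.0479]
tcp_rot: [0.516, 0.484, -0.515, 0.484]
wrist_force: [-0.2, 0.3, -1.8]
grip_width: 0.0566
```

```bash
python3 - <<'E'
from h import *
togo([.6178,-.062,.0425],-3.3)
E
```

```text
t 39.62 pos [ 0.6162 -0.0677  0.0479] x-axis [ 0.0008  0.0001 -1.    ] yaw of tool y deg -3.601629379422988 grip 0.0566 q [-0.3015  0.6647  0.4903  1.7964 -0.4234  0.7857  0.3416] F [-0.2401  0.2837 -1.7718]
turn about tool x rad -0.0052644257916784265 (deg yaw 0.30162937942299095 )
world delta [ 0.0016  0.0057 -0.0054] tool shift now [ 0.0054  0.0013 -0.0058] tool shift after turn [ 0.0054  0.0013 -0.0058]
```

Request:
apply_moves:
  increments:
    - [-0.005, 0, 0, 0.002, 0.0015, -0.005, 0.045]
    - [0, 0, 0, 0.0025, 0, 0, 0.045]
    - [0, 0, 0, 0.001, 0, 0, 0.045]
    - [0, 0, 0, 0, 0, 0, 0.045]
    - [0, 0, 0, 0, 0, 0, 0.045]

```text
time_s: 40.03
position: [0.6178, -0.0624, 0.042]
tcp_rot: [0.514, 0.485, -0.514, 0.486]
wrist_force: [0.0, -0.5, -2.1]
grip_width: 0.0567
```

Request:
apply_moves:
  increments:
    - [0, 0, 0, 0, 0, 0, 0.07]
    - [0, 0, 0, 0, 0, 0, 0.085]
    - [0, 0, 0, 0, 0, 0, 0.085]
    - [0, 0, 0, -0.02, 0, 0, 0.085]
    - [0, 0, 0, -0.035, 0, 0, 0.085]
    - [0, 0, 0, -0.04, 0, 0, 0.085]
    - [0, 0, 0, -0.04, 0, 0, 0.085]
    - [0, 0, 0, -0.04, 0, 0, 0.085]
    - [0, 0, 0, -0.015, 0, 0, 0.085]
    - [0, 0, 0, 0, 0, 0, 0.085]
    - [0, 0, 0, 0, 0, 0, 0.085]

```text
time_s: 40.95
position: [0.6182, -0.0625, 0.2329]
tcp_rot: [0.515, 0.485, -0.513, 0.486]
wrist_force: [-0.6, -0.5, -0.7]
grip_width: 0.085
```

```bash
python3 - <<'E'
from h import *
state()
findcans("wrist","pics/w18.png"); findcans("top","pics/t18.png"); findcans("scene","pics/s18.png")
for t in ("can1","stop_face"):
  for cam in ("wrist","top","scene"):
    print(cam,t,[(round(x["p"],2),np.round(x["at"],4).tolist()) for x in arm.pinpoint(cam,t)])
E
```

```text
t 40.95 pos [ 0.6182 -0.0625  0.2329] x-axis [ 0.0024  0.0004 -1.    ] yaw of tool y deg -3.289614441354989 grip 0.085 q [-0.3918  0.4661  0.606   1.6177 -0.2858  1.1452  0.2252] F [-0.5516 -0.5033 -0.7415]
wrist can circ [0.6333 0.0699 0.0458] red mean [0.6336 0.0744 0.0933] n 819 yaw pca -2.6 yaw off 86.6
wrist can circ [0.6307 0.0044 0.0501] red mean [0.6291 0.0043 0.0935] n 603 yaw pca 176.7 yaw off -175.8
wrist can circ [ 0.6222 -0.0544  0.0412] red mean [ 0.6238 -0.065   0.0924] n 581 yaw pca -5.3 yaw off -81.4
top can circ [0.6315 0.1318 0.0407] red mean [0.6357 0.1432 0.0928] n 62 yaw pca -4.0 yaw off 69.9
top can circ [0.6269 0.0871 0.0398] red mean [0.6312 0.0761 0.0944] n 60 yaw pca -0.3 yaw off -69.0
scene can circ [0.6353 0.0741 0.0499] red mean [0.6354 0.073  0.0937] n 83 yaw pca -2.8 yaw off -86.2
scene can circ [0.6315 0.1296 0.0399] red mean [0.6395 0.1408 0.0933] n 82 yaw pca -6.4 yaw off 54.6
scene can circ [0.6311 0.0031 0.0501] red mean [0.6307 0.0026 0.0934] n 81 yaw pca 175.7 yaw off -131.3
scene can circ [ 0.6219 -0.0563  0.0405] red mean [ 0.6253 -0.0677  0.093 ] n 91 yaw pca -4.5 yaw off -73.2
wrist can1 [(0.93, [0.6234, 0.0022, 0.0086]), (0.71, [0.6167, -0.0674, 0.0094]), (0.56, [0.623, 0.0731, 0.0077])]
top can1 [(0.83, [0.6357, 0.1446, 0.01]), (0.65, [0.6264, 0.078, 0.0131])]
scene can1 [(0.89, [0.6316, 0.1369, 0.0117]), (0.72, [0.6277, 0.0733, 0.0155]), (0.56, [0.6218, 0.0048, 0.0141]), (0.55, [0.6163, -0.0646, 0.0122])]
wrist stop_face [(0.84, [0.6071, -0.2312, 0.0552])]
top stop_face [(0.78, [0.6127, -0.236, 0.0557]), (0.67, [0.4888, -0.4234, 0.0023])]
scene stop_face [(0.72, [0.6113, -0.2328, 0.0544])]
```

View pics/w18.png

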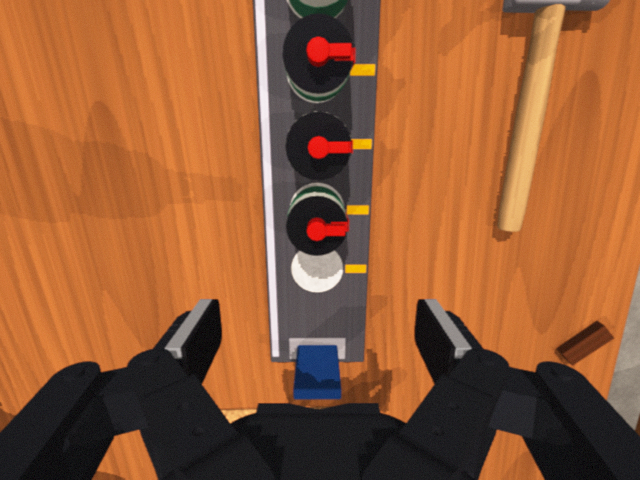

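View pics/s18.png

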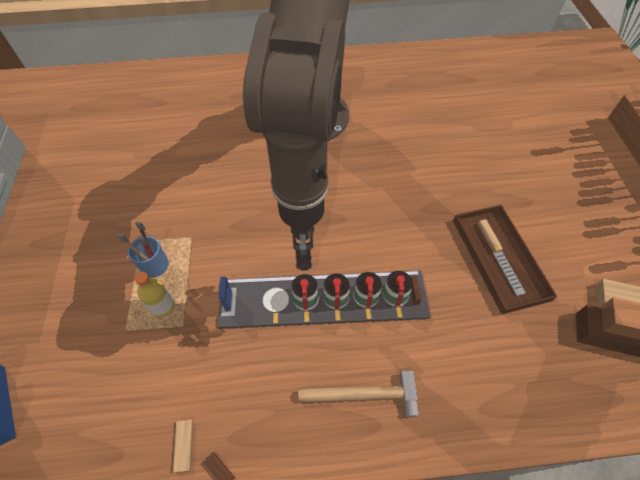

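Request:
apply_moves:
  increments:
    - [0, 0, 0, 0, 0, 0.0358, 0.0]
    - [0, 0, 0, 0, 0, 0.0358, 0.0]
    - [0, 0, 0, 0, 0, 0.0358, 0.0]
    - [0, 0, 0, 0, 0, 0.0358, 0.0]
    - [0, 0, 0, 0, 0, 0.0358, 0.0]
    - [0, 0, 0, 0, 0, 0.0358, 0.0]
    - [0, 0, 0, 0, 0, 0, 0.0]
    - [0, 0, 0, 0, 0, 0, 0.0]
    - [0, 0, 0, 0, 0, 0, 0.0]
    - [0, 0, 0, 0, 0, 0, 0.0]
  force: 30

```text
time_s: 42.23
position: [0.6058, -0.2753, 0.2314]
tcp_rot: [0.514, 0.486, -0.514, 0.486]
wrist_force: [0.7, -0.0, -1.1]
grip_width: -0.0001
```

```bash
python3 - <<'E'
from h import *
togo([.606,-.277,.06],-3.3)
im,d,c=cap("wrist"); cv2.imwrite("pics/w19.png",im[:,:,::-1])
P,col,u,v=cloud(im,d,c,.075,.1,(.55,.66,-.30,-.17))
blue=(col[:,2]>col[:,0]+30)
print(P[blue].min(0),P[blue].max(0),blue.sum())
print([(round(x["p"],2),np.round(x["at"],4).tolist()) for x in arm.pinpoint("wrist","stop_face")])
E
```

```text
t 42.23 pos [ 0.6058 -0.2753  0.2314] x-axis [-0.0002  0.0011 -1.    ] yaw of tool y deg -3.1916810427728626 grip -0.0001 q [-0.0321  0.5486  0.6112  1.4978 -0.3279  1.1994  0.5741] F [ 0.7127 -0.0151 -1.068 ]
turn about tool x rad 0.0018905224459405143 (deg yaw -0.1083189572271408 )
world delta [ 0.0002 -0.0017 -0.1714] tool shift now [0.1714 0.0003 0.0019] tool shift after turn [0.1714 0.0003 0.0019]
[ 0.5833 -0.2496  0.0777] [ 0.6321 -0.234   0.0932] 1036
[(0.84, [0.6033, -0.2324, 0.0566])]
```

View pics/w19.png

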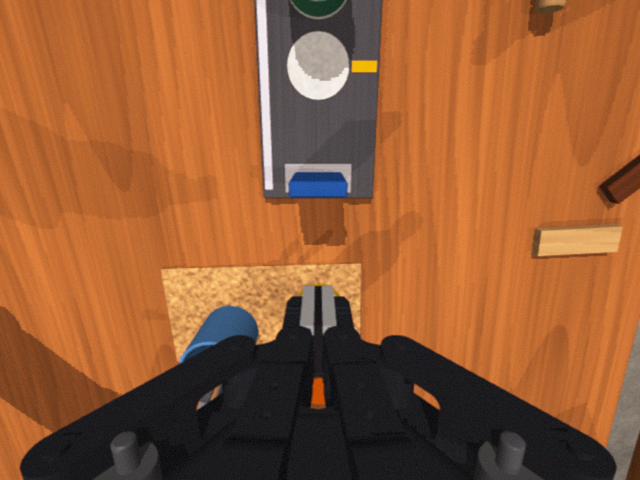

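Request:
apply_moves:
  increments:
    - [0, 0, 0, 0.025, 0, 0.002, 0.0]
    - [0, 0, 0, 0.03, 0, 0, 0.0]
    - [0, 0, 0, 0.03, 0, 0, 0.0]
    - [0, 0, 0, 0.03, 0, 0, 0.0]
    - [0, 0, 0, 0.03, 0, 0, 0.0]
    - [0, 0, 0, 0.02, 0, 0, 0.0]
    - [0, 0, 0, 0.007, 0, 0, 0.0]
    - [0, 0, 0, 0, 0, 0, 0.0]
    - [0, 0, 0, 0, 0, 0, 0.0]

```text
time_s: 43.08
position: [0.6059, -0.2787, 0.0607]
tcp_rot: [0.514, 0.485, -0.514, 0.486]
wrist_force: [0.7, -0.2, 0.4]
grip_width: 0.0002
```

```bash
python3 - <<'E'
from h import *
togo([.6143,-.124,.06],-3.3)
E
```

```text
t 43.08 pos [ 0.6059 -0.2787  0.0607] x-axis [ 0.0007 -0.0003 -1.    ] yaw of tool y deg -3.2485922499411823 grip 0.0002 q [ 0.0254  0.7157  0.5211  1.6622 -0.4372  0.8813  0.6662] F [ 0.6999 -0.1549  0.395 ]
turn about tool x rad 0.0008972344995686193 (deg yaw -0.05140775005881437 )
world delta [ 0.0084  0.1547 -0.0007] tool shift now [ 0.0006 -0.0004 -0.1549] tool shift after turn [ 0.0006 -0.0005 -0.1549]
```

Request:
apply_moves:
  increments:
    - [0, 0, 0, 0, 0, -0.008, 0.0]
    - [0, 0, 0, 0, 0, -0.01, 0.0]
    - [0, 0, 0, 0, 0, -0.012, 0.0]
    - [0, 0, 0, 0, 0, -0.013, 0.0]
    - [0, 0, 0, 0, 0, -0.013, 0.0]
    - [0, 0, 0, 0, 0, -0.013, 0.0]
    - [0, 0, 0, 0, 0, -0.013, 0.0]
    - [0, 0, 0, 0, 0, -0.013, 0.0]
    - [0, 0, 0, 0, 0, -0.01, 0.0]
    - [0, 0, 0, 0, 0, -0.01, 0.0]
    - [0, 0, 0, 0, 0, -0.01, 0.0]
    - [0, 0, 0, 0, 0, 0, 0.0]

```text
time_s: 44.08
position: [0.6127, -0.1509, 0.0594]
tcp_rot: [0.514, 0.487, -0.513, 0.485]
wrist_force: [0.6, 1.2, 0.9]
grip_width: 0.0001
```

```bash
cat >> h.py <<'E'
def gap(cam="wrist",save=None):
    im,d,c=cap(cam)
    if save: cv2.imwrite(save,im[:,:,::-1])
    P,col,u,v=cloud(im,d,c,.075,.1,(.55,.68,-.30,-.07))
    b=(col[:,2]>col[:,0]+40)&(col[:,2]>col[:,1]+30)
    yd=np.array([.0575,.9983]); 
    if b.sum()>5:
        s=P[b][:,:2]@yd; print(cam,"stop along-row",np.percentile(s,[1,99]),"n",b.sum(),"can4 axis", np.array([.6182,-.0646])@yd)
E
python3 - <<'E'
from h import *
togo([.6143,-.124,.06],-3.3); gap("wrist","pics/w20.png"); gap("top"); gap("scene","pics/s20.png")
E
```

```text
t 44.08 pos [ 0.6127 -0.1509  0.0594] x-axis [-0.0007  0.0018 -1.    ] yaw of tool y deg -3.1382294911535027 grip 0.0001 q [-0.1876  0.6717  0.5296  1.76   -0.4416  0.8318  0.4959] F [0.5859 1.1855 0.9292]
turn about tool x rad 0.0028234280119980664 (deg yaw -0.16177050884650157 )
world delta [0.0016 0.0269 0.0006] tool shift now [-0.0005  0.0002 -0.0269] tool shift after turn [-0.0005  0.0001 -0.0269]
wrist stop along-row [-0.1028 -0.0892] n 6431 can4 axis -0.02894368
scene stop along-row [-0.1027 -0.0914] n 119 can4 axis -0.02894368
```

View pics/w20.png

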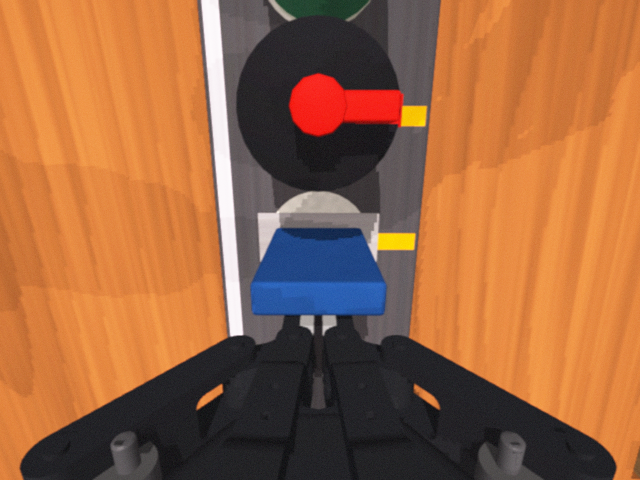

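View pics/s20.png

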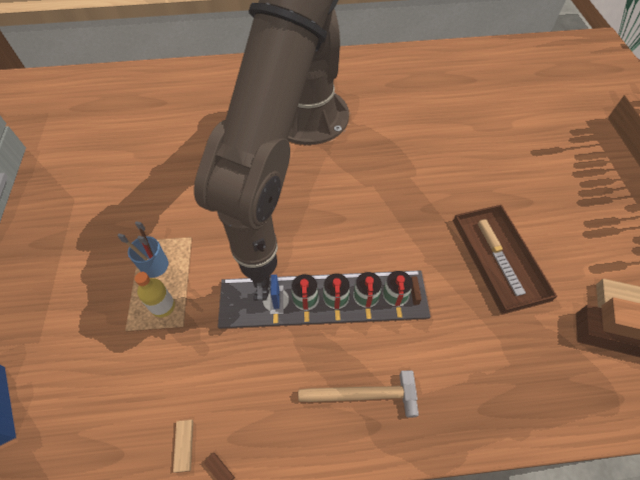

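Request:
apply_moves:
  increments:
    - [0, 0, 0, 0, 0, -0.006, 0.0]
    - [0, 0, 0, 0, 0, -0.006, 0.0]
    - [0, 0, 0, 0, 0, -0.005, 0.0]
    - [0, 0, 0, 0, 0, -0.003, 0.0]
    - [0, 0, 0, 0, 0, 0, 0.0]
    - [0, 0, 0, 0, 0, 0, 0.0]

```text
time_s: 44.73
position: [0.6137, -0.1335, 0.0598]
tcp_rot: [0.514, 0.486, -0.514, 0.486]
wrist_force: [-1.3, -0.8, -0.9]
grip_width: -0.0001
```

```bash
python3 - <<'E'
from h import *
togo([.6143,-.124,.06],-3.3); gap("wrist","pics/w21.png"); gap("scene"); findcans("wrist")
E
```

```text
t 44.73 pos [ 0.6137 -0.1335  0.0598] x-axis [ 0.0001  0.0004 -1.    ] yaw of tool y deg -3.256069559418585 grip -0.0001 q [-0.2193  0.6675  0.5329  1.7687 -0.4422  0.8269  0.4679] F [-1.3352 -0.8123 -0.8526]
turn about tool x rad 0.0007667308299975079 (deg yaw -0.043930440581419816 )
world delta [0.0006 0.0095 0.0002] tool shift now [-0.0002  0.     -0.0096] tool shift after turn [-0.0002  0.     -0.0096]
wrist stop along-row [-0.0852 -0.0715] n 6379 can4 axis -0.02894368
scene stop along-row [-0.085  -0.0741] n 110 can4 axis -0.02894368
wrist can circ [ 0.6245 -0.0662  0.0501] red mean [ 0.6238 -0.0663  0.0935] n 3916 yaw pca 176.7 yaw off -179.3
```

View pics/w21.png

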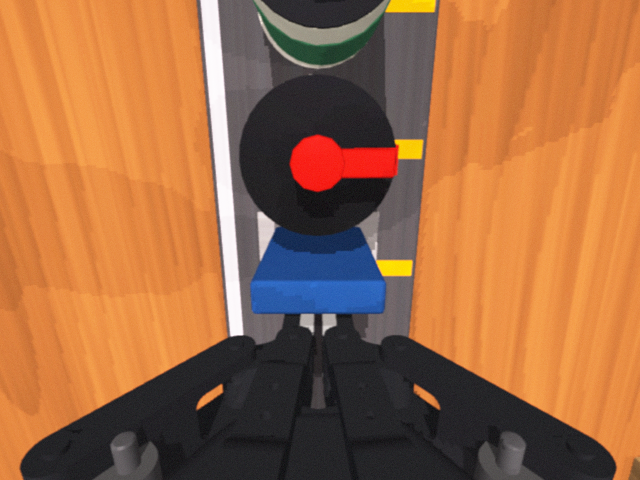

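Request:
apply_moves:
  increments:
    - [0, 0, 0, 0, 0, -0.003, 0.0]
    - [0, 0, 0, 0, 0, -0.003, 0.0]
    - [0, 0, 0, 0, 0, 0, 0.0]
    - [0, 0, 0, 0, 0, 0, 0.0]
    - [0, 0, 0, 0, 0, 0, 0.0]

```text
time_s: 45.3
position: [0.614, -0.1278, 0.0598]
tcp_rot: [0.514, 0.486, -0.514, 0.485]
wrist_force: [0.3, 0.7, 0.4]
grip_width: 0.0004
```

```bash
python3 - <<'E'
from h import *
state(); gap("wrist"); gap("scene"); findcans("wrist")
E
```

```text
t 45.3 pos [ 0.614  -0.1278  0.0598] x-axis [-0.0001  0.0003 -1.    ] yaw of tool y deg -3.274788383060923 grip 0.0004 q [-0.2293  0.6665  0.5335  1.7712 -0.4424  0.8258  0.459 ] F [0.3434 0.6891 0.4367]
wrist stop along-row [-0.0799 -0.0663] n 6367 can4 axis -0.02894368
scene stop along-row [-0.0788 -0.0683] n 113 can4 axis -0.02894368
wrist can circ [ 0.6247 -0.066   0.0501] red mean [ 0.624  -0.066   0.0933] n 3883 yaw pca 176.3 yaw off -178.0
```

Face about 36 mm from the can axis (gap ≈ 7 mm). Back away, rise, and look overall.

Request:
apply_moves:
  increments:
    - [0, 0, 0, 0, 0, 0.01, 0.0]
    - [0, 0, 0, 0, 0, 0.02, 0.0]
    - [0, 0, 0, -0.02, 0, 0.01, 0.0]
    - [0, 0, 0, -0.035, 0, 0, 0.0]
    - [0, 0, 0, -0.04, 0, 0, 0.0]
    - [0, 0, 0, -0.04, 0, 0, 0.0]
    - [0, 0, 0, -0.04, 0, 0, 0.0]
    - [0, 0, 0, -0.02, -0.03, 0, 0.0]
    - [0, 0, 0, 0, -0.035, 0, 0.0]
    - [0, 0, 0, 0, -0.035, 0, 0.0]
    - [0, 0, 0, 0, -0.035, 0, 0.0]
    - [0, 0, 0, 0, -0.03, 0, 0.0]

```text
time_s: 46.45
position: [0.4443, -0.1594, 0.2546]
tcp_rot: [0.514, 0.485, -0.514, 0.485]
wrist_force: [-0.9, 0.4, 0.4]
grip_width: 0.0004
```

Request:
apply_moves:
  increments:
    - [0, 0, 0, 0, 0, 0, 0.0]
    - [0, 0, 0, 0, 0, 0, 0.0]
    - [0, 0, 0, 0, 0, 0, 0.0]

```text
time_s: 46.7
position: [0.4474, -0.159, 0.2553]
tcp_rot: [0.515, 0.485, -0.514, 0.486]
wrist_force: [0.7, 0.2, 0.3]
grip_width: -0.0002
```

```bash
python3 - <<'E'
from h import *
state(); gap("top"); gap("scene","pics/s22.png"); findcans("top"); findcans("scene")
for cam in ("top","scene"):
    print(cam,[(round(x["p"],2),np.round(x["at"],4).tolist()) for x in arm.pinpoint(cam,"can1")],[(round(x["p"],2),np.round(x["at"],4).tolist()) for x in arm.pinpoint(cam,"stop_face")])
im,d,c=cap("top")
cv2.imwrite("pics/t22.png",cv2.resize(im[150:350,130:530,::-1],None,fx=2,fy=2,interpolation=cv2.INTER_CUBIC))
# places seen beneath: yellow marks
E
```

```text
t 46.7 pos [ 0.4474 -0.159   0.2553] x-axis [ 0.0016  0.0002 -1.    ] yaw of tool y deg -3.307540566619422 grip -0.0002 q [-0.3617  0.1749  0.6991  1.9315 -0.1283  1.0776  0.3329] F [0.6762 0.1745 0.2981]
top stop along-row [-0.0792 -0.0654] n 109 can4 axis -0.02894368
scene stop along-row [-0.0807 -0.0684] n 124 can4 axis -0.02894368
top can circ [0.633  0.1324 0.0408] red mean [0.6358 0.1428 0.0934] n 59 yaw pca -4.0 yaw off 75.0
top can circ [0.633  0.075  0.0499] red mean [0.6317 0.0757 0.0932] n 62 yaw pca 176.2 yaw off 150.1
top can circ [0.6285 0.0048 0.05  ] red mean [0.6275 0.0052 0.0941] n 54 yaw pca 178.4 yaw off 157.5
top can circ [ 0.6228 -0.0655  0.05  ] red mean [ 0.6212 -0.0651  0.0949] n 59 yaw pca 175.4 yaw off 165.0
scene can circ [0.635  0.0744 0.0498] red mean [0.6356 0.073  0.0932] n 81 yaw pca -2.4 yaw off -65.2
scene can circ [0.6356 0.13   0.0395] red mean [0.6398 0.1406 0.0932] n 80 yaw pca -6.1 yaw off 68.2
scene can circ [0.631  0.0032 0.0499] red mean [0.6308 0.0029 0.0936] n 78 yaw pca 176.4 yaw off -127.7
scene can circ [ 0.6265 -0.0674  0.05  ] red mean [ 0.6245 -0.0675  0.0935] n 87 yaw pca 173.7 yaw off -177.9
top [(0.94, [0.627, 0.0762, 0.0131]), (0.93, [0.6167, -0.0639, 0.0085]), (0.72, [0.6348, 0.1437, 0.0084]), (0.6, [0.6232, 0.0027, 0.0138]), (0.5, [0.6156, -0.1338, 0.0109])] [(0.82, [0.6167, -0.1037, 0.0557]), (0.31, [0.6566, 0.1395, 0.0912]), (0.16, [0.6448, -0.0681, 0.0885])]
scene [(0.95, [0.6147, -0.0629, 0.0135]), (0.84, [0.6289, 0.0714, 0.0125]), (0.74, [0.6193, 0.005, 0.0154]), (0.63, [0.6331, 0.1396, 0.0129])] [(0.78, [0.6163, -0.0983, 0.0541]), (0.41, [0.6209, 0.0024, 0.0141]), (0.33, [0.6226, 0.0048, 0.0112]), (0.24, [0.656, 0.4318, 0.0076])]
```

View pics/t22.png

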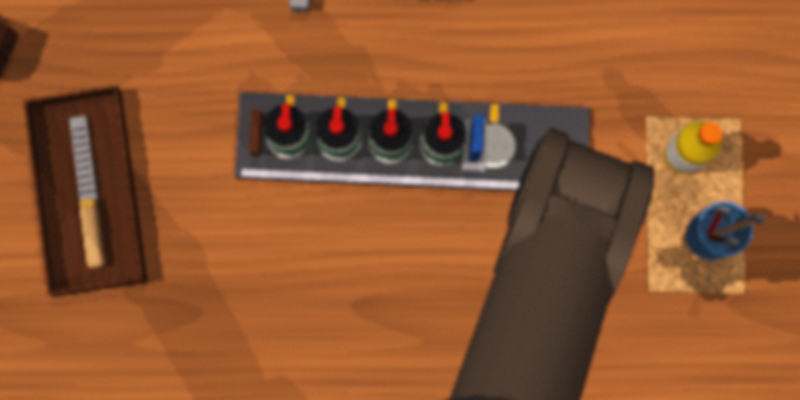

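View pics/s22.png

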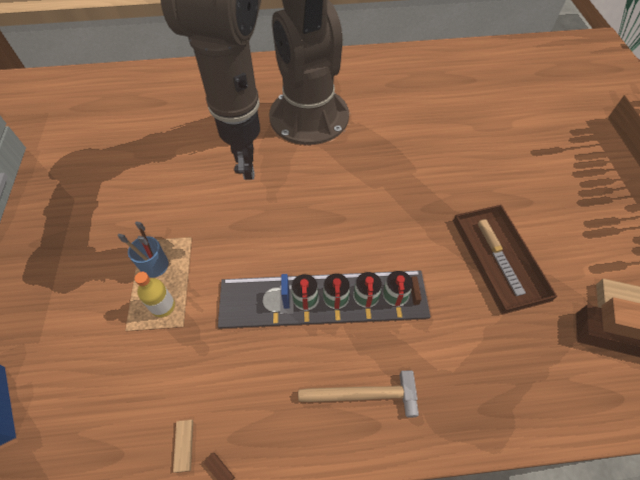

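```bash
python3 -c "
from cell import arm
print(arm.close_job(), arm.observe()['time_s'])"
```

```text
the job is handed in; nothing more can be done
the job is handed in; nothing more can be done
```

I put the rasp away in the tray, stood the four spray cans that were there on places 1 to 4, and pushed the blue stop up to the last can. I handed the job in at about 47 s; the arm reports no verdict.

**Last checks (top and scene cameras):**
- **Rasp:** it lies on the tray floor, clear of the walls.
- **Cans:** all four stand upright, about 1 to 5 mm from their place centres. The largest figure is a network reading of can 1.
- **Nozzles:** all point at their marks; repeated readings put them within about 4 degrees.
- **Stop:** its face is about 35 mm from the last can's axis, a gap of about 6 to 7 mm against the 14 mm limit.
- **Glue bottle and brush pot:** they look unmoved in the pictures; I didn't measure them again at the end.
- **Arm:** it is withdrawn and touching nothing.

**Disagreements:** the top and scene cameras differed by 2 to 3 mm on can positions. The simple circle fit for can centres stopped working once the cans stood side by side, so the final centres come from the red buttons and the trained networks. I saw no knocked can and no slackened grip.

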